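# Find the orange-ended spindle in the parts crate and stand it in its carrier well

### The arm

A 6-joint arm with a two-finger parallel gripper is mounted at the origin on the work surface. World frame = base frame: x ahead of the robot, y to its left, z up, the work surface at z = 0. Lengths are in m, angles in rad, forces in N, time in s.
With the tool pointing down it reaches from about 0.35 to 0.775 m from the base axis. Payload 7.3 kg.
Tool frame: the origin (TCP) lies at the very end of the fingers, on their centre line; the grasp point (between the pads) lies 19 mm behind it; z points along the fingers, y is the direction in which the jaws open and shut (so a half turn about z gives the same grasp; the last joint's range is limited). The gripper opens to 92 mm and grips with 3 to 60 N. Pads are 19 mm wide; open, the fingers measure 130 mm over their backs; the gripper's body (75 mm by 190 mm) begins 47 mm behind the grasp point.
Start: joints at [-0.146, 0.342, 1.524, -0, 1.275, -0.146], TCP at [0.525, 0, 0.227] pointing down, gripper open.
Joint ranges: [-2.53, 2.53], [-0.77, 2.02], [0.04, 2.7], [-1, 4.14], [0.28, 2.66], [-3.11, 3.11]. Speed limits (rad/s): [2.57, 2.57, 3.14, 3.14, 3.14, 3.14].

### API

Orientations are given as [roll, pitch, yaw] about the fixed x, y, z axes, in that order (R = Rz(yaw) Ry(pitch) Rx(roll)).
In Python, from cell import robot gives the robot as it stands.
- The arm moves only by the shell command python3 -m pendant 'ROWS' [OPENING] [FORCE]. ROWS is JSON, a list of rows, each a list of 2 entries, a list of its own where there are three numbers: the shift along the tool's x, y, z in mm, then the turn about the tool's z in degrees. In form: [[[x, y, z], turn], ...]. A call has 1 to 10 rows; each row is the pose to reach, as a shift and turn from the pose measured when the call began, along the tool's axes at that moment; what a row does not reach only later rows make up. A row lasts 1/12 s, in which the tool goes at most 41.7 mm and 7.16 degrees, less where a joint would pass 70% of its speed; a pose out of reach is approached as far as the arm can. A call with a gripper value outside its range is refused whole. OPENING is the opening, from 0 (shut) to 1 (fully open), set as the call begins (- or left out, the last holds). The fingers move at their own pace and stop on an object; FORCE is the grip in N (left out, the last holds). Time passes only in rows, so rows that repeat a pose let the fingers close. It gives the time, the measured TCP pose, the force and the opening at its end, in the units of the state.
- robot.observe(): the state, without advancing time (a new reading comes with each control period).
- robot.read_camera(name): name is "scene" or "side" or "wrist"; returns the picture (420x560x3 uint8, red, green, blue); there is no depth.
- robot.calibration(name): a dict with "vfov" (degrees; the focal length in pixels is half the picture's height over the tangent of half this angle, whatever the lens; pixels are square), "cx", "cy" (the principal point, pixels), "rvec" (rotation vector, rad) and "tvec" (3), from world to camera coordinates, as OpenCV has them. Camera axes: x right, y down, z forward; pixel columns grow to the right and rows downward; lengths in m; the calibration is good to about 2 mm. A picture is of the moment at which its call begins: read the wrist's pose just before it. calibration takes no time and is no camera call; for the wrist camera it gives the pose at the moment of the call.
- robot.hand_in(): hands the job in, once; it reports no verdict.
Trained networks look in the newest picture that a camera, given by its name, has taken for a name from the list of things; names that differ only in an ending like _2 or _b are one class to them, and where a whole thing is asked for, a point or a joint stands for the part that bears it (a point fixed in the world has none). Each returns a list of dicts, best first, with "p" (0 to 1); they miss things now and then, are a little off and sometimes report something else, mostly with a low value. They report only what shows in the picture. A call takes as long as a camera call. They do not tell look-alikes from the thing itself.
- robot.find_in(camera, query): "xy" ([column, row] as shares, 0 to 1, of the picture: columns of its width, rows of its height, amid what is visible of it).
The state is a dict: "time": time; "qpos": joint angles; "qvel": joint speeds; "joint_efforts": joint torques, N m; "tool_pos": TCP position; "tool_rot": TCP orientation; "contact_force": force on the tool from outside, world axes, zero at the start; "torque": the same for the moment, N m; "opening": finger opening in m.
Only numpy, scipy, OpenCV 4.12 (cv2) and the standard library are available. Lean on these libraries where they do the work, as an engineer would, in place of code of your own. Each camera call takes 0.05 s, during which the arm holds its last target.

### The job

Pick the orange-ended spindle out of the parts crate, lay it in the green sloping rest with its orange end at the upper end, and let go of it. Then take it again with a new hold and stand it, orange end up, in the empty orange-framed well of the carrier: lower it all the way to the bottom rather than letting it drop, and let go. Everything else in the crate stays in the crate; do not disturb the spindles already in the carrier, the oil bottle or the thread cone.

Things in the scene. Friction and masses are not known exactly. Their poses are not given: they have to be found in the camera images.
- spindle_orange: the target: straight octagonal aluminium spindle, 180 mm long, 24 mm across flats throughout, about 0.2 kg, the last 50 mm of one end orange nylon. Origin at its middle, on its axis; its x axis runs along it to the orange end (orange from x = +40 to +90 mm). Starts lying on the crate floor
- spindle_orange_tail (a point): centre of the bare end face of the target (x = -90 mm)
- spindle_orange_head (a point): centre of the orange end face of the target (x = +90 mm)
- spindle_blue: same spindle with a blue end, lying in the crate; origin and axes as for the target
- spindle_white: same spindle with a white end, lying in the crate; origin and axes as for the target
- handwheel: cream handwheel, 66 mm across, 16 mm thick with a 26 mm steel hub to 24 mm, lying flat in the crate; origin at the centre of its underside
- pulley: black belt pulley, 52 mm across, 22 mm thick, lying flat in the crate; origin at the centre of its underside
- crate: open wooden parts crate, fixed to the bench, 300 (x) x 250 (y) x 55 mm high, walls and floor 6 mm; origin at the centre of its underside. The spindles lie roughly along its x, about 68 mm apart, in its half towards -x; wheel and pulley lie in the other end
- rest: fixed green rest, base 90 x 170 mm; origin on the bench below its seat point. Its trough rises 40 deg from level towards its +y: two saddles with flared cheeks (35 mm apart) and a heel at the low end. Along the slope from the seat point, mm: heel -92, lower saddle -92 to -66, open -66 to +26, upper saddle +26 to +38, free beyond. Cheeks end at the height of a spindle's axis
- rest_seat (a point): where the middle of a spindle's axis lies when it is seated in the rest with its lower end near the heel; 88 mm above the bench
- carrier: fixed plywood spindle carrier, 225 (x) x 75 (y) x 65 mm high, origin at the centre of its underside; three square wells in a row along its x at -75, 0 and +75 mm, each 32 mm wide (sides along its x and y) and 55 mm deep (floor 10 mm above the bench), open at the top
- frame: flat orange square frame, 52 mm outside, painted round the mouth of the one empty well; origin at the centre of that well's mouth, 65 mm above the bench
- spare_white: same kind of spindle with a white end, standing white end up in another well of the carrier; origin at its middle, z up along it
- spare_black: same kind of spindle with a black end, standing black end up in the third well; origin at its middle, z up along it
- oil_bottle: standing yellow oil bottle with red cap, 44 mm across, 120 mm tall; origin at the centre of its underside
- thread_cone: standing blue cone of thread, 64 mm across at the foot, 105 mm tall; origin at the centre of its underside
Mind the look-alikes: they are no part of the job. What is shaped like the spindle_orange but purple or yellow is not meant.

How it is judged:
On the way:
1. the orange-ended spindle lies in the sloping rest, orange end up the slope, let go and still (its middle within 30 mm of the seat point, its axis within about 9 degrees of the slope) (distance between spindle_orange and rest_seat below 0.03 m and angle between spindle_orange's own x axis and vertical between 0.72 and 1.03 rad and height (world z) of spindle_orange_head above 0.11 m and contact force between spindle_orange and rest above 0.3 N and contact force between the fingers and spindle_orange below 0.05 N and linear speed of spindle_orange below 0.02 m/s), for 0.3 s.
At the end, for the whole second after the job is handed in: The orange spindle stands in the framed well, orange end up, on its floor (tail within 20 mm of the well axis, below 20 mm height, lean under 0.25 rad), released, still; other crate things lie in the crate; carrier spindles, bottle and cone are within 30 mm of their starts (horizontal distance between spindle_orange_tail and frame below 0.02 m and height (world z) of spindle_orange_tail below 0.02 m and height (world z) of spindle_orange_head above 0.17 m and angle between spindle_orange's own x axis and vertical below 0.25 rad and contact force between the fingers and spindle_orange below 0.05 N and linear speed of spindle_orange below 0.05 m/s and horizontal distance between each of spindle_blue, spindle_white, handwheel, pulley and crate below 0.16 m and height (world z) of each of spindle_blue, spindle_white, handwheel, pulley below 0.07 m and distance of each of spare_white, spare_black, oil_bottle, thread_cone from where it was at the start of the episode below 0.03 m); the robot touches nothing.
It fails at once if another thing is taken or knocked out of the crate ((horizontal distance between spindle_blue and crate above 0.16 m or height (world z) of spindle_blue above 0.1 m) or (horizontal distance between spindle_white and crate above 0.16 m or height (world z) of spindle_white above 0.1 m) or (horizontal distance between handwheel and crate above 0.16 m or height (world z) of handwheel above 0.1 m) or (horizontal distance between pulley and crate above 0.16 m or height (world z) of pulley above 0.1 m)).
It fails at once if a spindle standing in the carrier, the oil bottle or the thread cone is moved by more than 30 mm (distance of any of spare_white, spare_black, oil_bottle, thread_cone from where it was at the start of the episode above 0.03 m).
It fails at once if the orange-ended spindle is let drop (faster than 0.6 m/s out of the fingers, a fall of about 20 mm) (contact force between the fingers and spindle_orange below 0.05 N and linear speed of spindle_orange above 0.6 m/s).
It also fails if it takes over 64 s, if anything falls off the work surface, if the arm or the gripper's body presses on something with over 40 N, if the wrist force passes 120 N, or if a joint passes its speed limit or range.

## Working session

There is one attempt and no reset: what is moved stays moved. The work goes in short steps, Python scripts to look and compute and a shell command to move; the robot and the scene stay as the last step left them, time stands still between calls to the robot, and variables do not carry over. Pictures are saved under pics/ and viewed, and the job is handed in when it is done.

```bash
ls; mkdir -p pics
python3 - <<'E'
from cell import robot
import cv2,numpy as np
print(robot.observe())
for n in ["scene","side","wrist"]:
    im=robot.read_camera(n); cv2.imwrite(f"pics/{n}0.png",im[:,:,::-1]); print(n,robot.calibration(n))
E
```

```text
pics
{'time': 0.0, 'qpos': array([-1.45966117e-01,  3.42702874e-01,  1.52504832e+00, -3.89097839e-05,
        1.27539278e+00, -1.46016530e-01]), 'qvel': array([-8.51963248e-04, -1.16148464e-03,  4.79616824e-04,  9.37854783e-04,
        2.87962817e-04, -8.18833922e-05]), 'joint_efforts': array([ 7.61924657e-04, -4.31245601e+01, -2.44219762e+01,  7.17750052e-02,
        5.59406646e-02, -1.04314388e-04]), 'tool_pos': array([5.24577823e-01, 9.01440981e-05, 2.26044342e-01]), 'tool_rot': array([-3.14005242e+00, -1.88904280e-04,  1.57085795e+00]), 'contact_force': array([0.30436243, 0.00693316, 0.93652622]), 'torque': array([ 0.03209818, -0.02549412, -0.00119434]), 'opening': 0.09209564966781603}
scene {'vfov': 47.99262413935906, 'cx': 278.7927069591666, 'cy': 211.64195467986704, 'rvec': array([ 0.96214483,  2.69477198, -0.75961239]), 'tvec': array([ 0.48268019, -0.15407596,  1.72829046])}
side {'vfov': 48.81645355039386, 'cx': 280.3145644300484, 'cy': 208.68744568579976, 'rvec': array([ 0.56964967, -2.6338402 ,  1.26758285]), 'tvec': array([0.44262922, 0.26574056, 1.01193877])}
wrist {'vfov': 59.583423233438154, 'cx': 275.53079578672816, 'cy': 212.73392458979936, 'rvec': array([-2.86726443e+00,  1.15202495e-03,  2.46954569e-03]), 'tvec': array([-0.52396525, -0.03268484,  0.38912035])}
```

View pics/scene0.png

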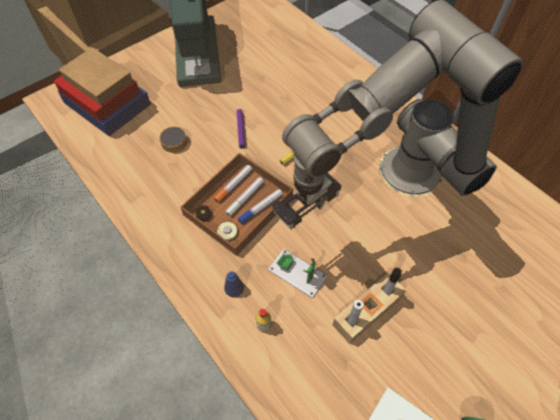

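View pics/side0.png

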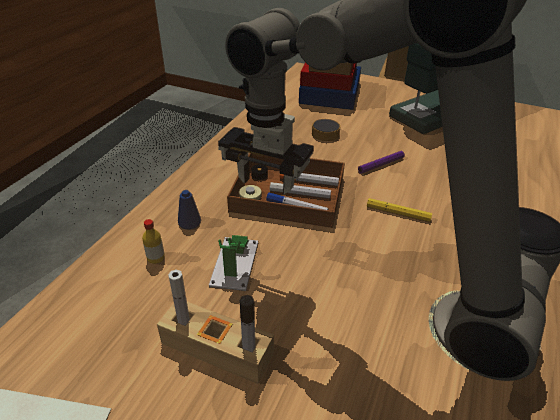

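View pics/wrist0.png

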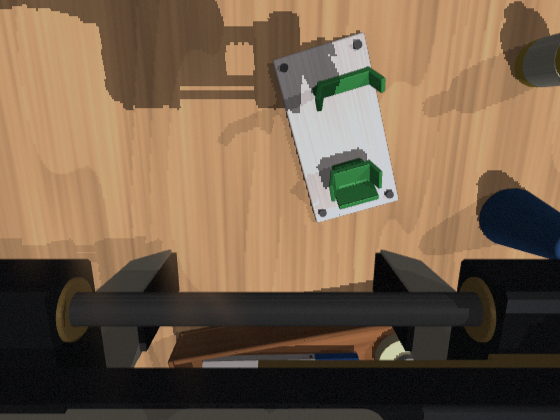

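```bash
cat > h.py <<'E'
from cell import robot
import cv2,numpy as np
def cal(n):
    c=robot.calibration(n); f=210/np.tan(np.radians(c['vfov'])/2)
    K=np.array([[f,0,c['cx']],[0,f,c['cy']],[0,0,1]]); R=cv2.Rodrigues(c['rvec'])[0]
    return K,R,c['tvec']
def onz(C,px,z):
    K,R,t=C; o=-R.T@t; d=R.T@np.linalg.solve(K,[px[0],px[1],1]); return o+d*(z-o[2])/d[2]
def tri(C1,p1,C2,p2):
    X=cv2.triangulatePoints(C1[0]@np.c_[C1[1],C1[2]],C2[0]@np.c_[C2[1],C2[2]],np.array(p1,float).reshape(2,1),np.array(p2,float).reshape(2,1))
    return (X[:3]/X[3]).ravel()
def proj(C,X):
    p=C[0]@(C[1]@np.asarray(X,float)+C[2]); return p[:2]/p[2]
def shot(n,name,crop=None,k=1):
    C=cal(n); im=robot.read_camera(n)[:,:,::-1].copy()
    a=im if crop is None else im[crop[1]:crop[3],crop[0]:crop[2]]
    if k!=1: a=cv2.resize(a,None,fx=k,fy=k,interpolation=cv2.INTER_CUBIC)
    cv2.imwrite(f"pics/{name}.png",a); return C,im
E
python3 - <<'E'
from h import *
np.set_printoptions(precision=3,suppress=True)
S,D=cal("scene"),cal("side")
for q in ["spindle_orange","spindle_orange_head","spindle_blue","spindle_white","handwheel","pulley","crate","rest","carrier","frame","spare_white","spare_black","oil_bottle","thread_cone"]:
    r=[ [ (np.round(np.array(d['xy'])*[560,420],1),round(d['p'],2)) for d in robot.find_in(c,q)[:3]] for c in("scene","side")]
    if r[0] and r[1]: print(q,tri(S,r[0][0][0],D,r[1][0][0]),onz(S,r[0][0][0],0.02))
    print('   ',r)
shot("scene","sc1",(170,140,430,350),3)
E
```

```text
spindle_orange [ 0.436 -0.469 -0.027] [ 0.544 -0.347  0.02 ]
    [[(array([234.2, 183.6]), 0.88), (array([239.9, 123.3]), 0.47)], [(array([382. , 161.4]), 0.88), (array([320.5, 177.8]), 0.81), (array([402.4, 210.2]), 0.58)]]
spindle_orange_head [ 0.272 -0.682 -0.227] [ 0.367 -0.525  0.02 ]
    [[(array([243.9, 129.9]), 0.69), (array([285.9, 163.5]), 0.63), (array([257.2, 208.3]), 0.54)], [(array([399.7, 209.3]), 0.85), (array([318.8, 178. ]), 0.75), (array([379.7, 163.1]), 0.7)]]
spindle_blue [ 0.547 -0.214  0.022] [ 0.551 -0.209  0.02 ]
    [[(array([256.5, 210.2]), 0.55), (array([204.5, 213. ]), 0.52), (array([298.7, 273.8]), 0.46)], [(array([292.3, 200.9]), 0.77), (array([295.6, 196.8]), 0.21)]]
spindle_white [ 0.533 -0.29   0.01 ] [ 0.536 -0.285  0.02 ]
    [[(array([246.5, 193.7]), 0.93)], [(array([304.5, 192.6]), 0.83)]]
handwheel [ 0.677 -0.213  0.015] [ 0.68  -0.208  0.02 ]
    [[(array([226.2, 231.5]), 0.53)], [(array([250.7, 191.9]), 0.69)]]
pulley [ 0.697 -0.31   0.03 ] [ 0.693 -0.318  0.02 ]
    [[(array([204.1, 211.7]), 0.74), (array([367.5, 308. ]), 0.71)], [(array([257
[... 458 characters left out ...]
 0.07 ] [0.491 0.298 0.02 ]
    [[(array([374.9, 309.7]), 0.65)], [(array([208.5, 333.6]), 0.79), (array([259.5, 170.7]), 0.74)]]
spare_white [0.628 0.138 0.039] [0.585 0.057 0.02 ]
    [[(array([299.7, 271.3]), 0.74), (array([356.6, 312.1]), 0.61), (array([230.2, 183.8]), 0.29)], [(array([179. , 296.1]), 0.61), (array([190.4, 214.4]), 0.55), (array([237.2, 260.9]), 0.34)]]
spare_black [0.43  0.283 0.134] [0.375 0.263 0.02 ]
    [[(array([393.2, 279.1]), 0.64)], [(array([246.1, 321.2]), 0.75), (array([291.8, 194.2]), 0.44)]]
    [[(array([261.5, 321.9]), 0.84)], []]
thread_cone [ 0.779 -0.035  0.038] [ 0.78  -0.035  0.02 ]
    [[(array([232.8, 286.7]), 0.7)], [(array([188.3, 210.2]), 0.65)]]
```

View pics/sc1.png

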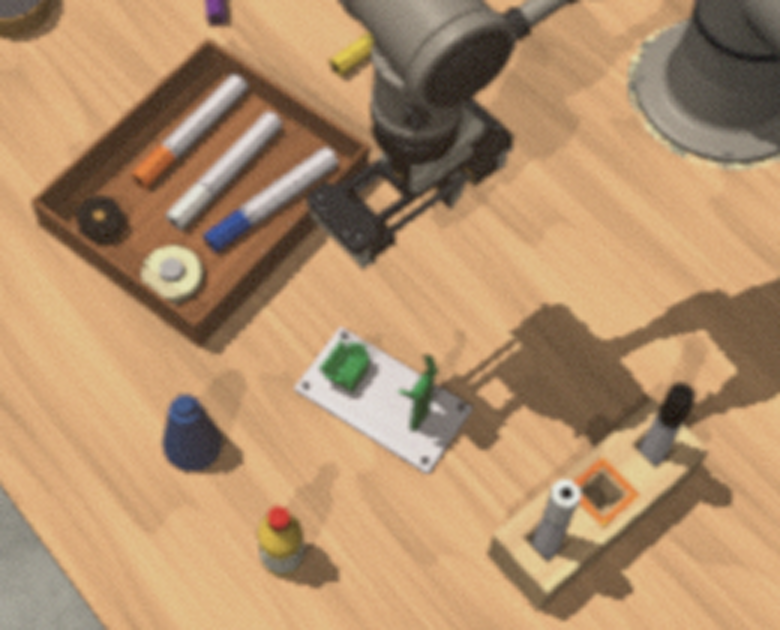

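Run:
```python
from h import *
np.set_printoptions(precision=4,suppress=True)
W=cal("wrist"); print("cam",-W[1].T@W[2], "axes fwd",W[1][2],"right",W[1][0])
for p in [(275,62),(362,33),(397,200),(318,221)]: print(p,onz(W,p,0.006))
for p in [(320,90),(384,78)]: print('cheek',onz(W,p,0.11))
S=cal("scene"); D=cal("side")
f=lambda x,y:(170+x/3,140+y/3)
for n,p in dict(ohead=(147,180),otail=(240,82),fr1=(600,461),fr2=(637,493),fr3=(606,522),fr4=(566,491)).items():
    print(n,onz(S,f(*p),0.018 if n[0]=='o' else 0.065))
```

```text
cam [0.5248 0.0734 0.3831] axes fwd [-0.0006 -0.2711 -0.9626] right [ 1.     -0.001  -0.0004]
(275, 62) [0.5242 0.1171 0.006 ]
(362, 33) [0.6058 0.1424 0.006 ]
(397, 200) [ 0.653  -0.0189  0.006 ]
(318, 221) [ 0.5702 -0.0421  0.006 ]
cheek [0.5561 0.0866 0.11  ]
cheek [0.6007 0.0945 0.11  ]
ohead [ 0.6253 -0.3259  0.018 ]
otail [ 0.4562 -0.3697  0.018 ]
fr1 [0.4839 0.2596 0.065 ]
fr2 [0.4795 0.3063 0.065 ]
fr3 [0.5241 0.3079 0.065 ]
fr4 [0.532  0.2606 0.065 ]
```

```bash
python3 -m pendant '[[[-38,-7,0],7],[[-76,-13,0],14],[[-114,-20,0],21],[[-152,-26,0],28],[[-190,-33,0],35],[[-228,-40,0],42],[[-266,-46,0],49],[[-304,-52,0],56],[[-342,-59,0],63],[[-370,-65,0],70]]' 1 20
python3 - <<'E'
from h import *
np.set_printoptions(precision=4,suppress=True)
s=robot.observe();print(s['tool_pos'],s['tool_rot'],s['time'])
shot("wrist","w1"); W=cal("wrist")
print(-W[1].T@W[2]); shot("side","sd1",(100,100,460,380),2)
print([(np.array(d['xy'])*[560,420],d['p']) for d in robot.find_in("wrist","spindle_orange")])
E
```

```text
time: 2.43
tool_pos: [0.459, -0.3731, 0.2266]
tool_rot: [3.141, 0.0, 0.342]
contact_force: [-0.4, -0.1, 0.2]
opening: 0.0917
[ 0.459  -0.3731  0.2266] [3.1408 0.0002 0.3415] 2.4333
[ 0.5267 -0.3527  0.3825]
[(array([180.824, 325.08 ]), 0.8), (array([361.2  , 263.886]), 0.75), (array([281.68 ,  86.184]), 0.71), (array([214.312,  80.808]), 0.36)]
```

View pics/w1.png

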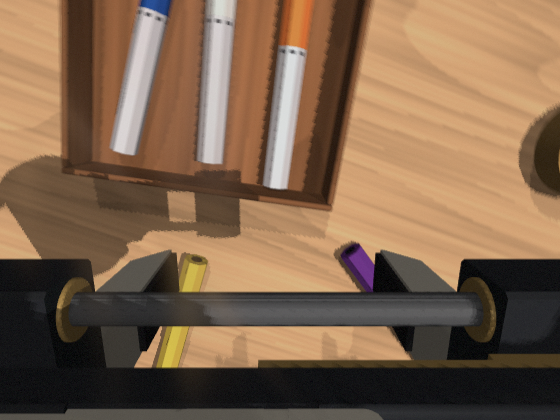

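Run:
```python
from h import *
W,im=shot("wrist","w1c",(200,0,400,220),3.6)
np.set_printoptions(precision=4,suppress=True)
a=onz(W,(276,187),0.019);b=onz(W,(292,46),0.02);print(a,b,np.linalg.norm(b-a),np.degrees(np.arctan2(*(b-a)[1::-1])))
```

```text
[ 0.4565 -0.3725  0.019 ] [ 0.5847 -0.3419  0.02  ] 0.13174577206309412 13.446516200171775
```

View pics/w1c.png

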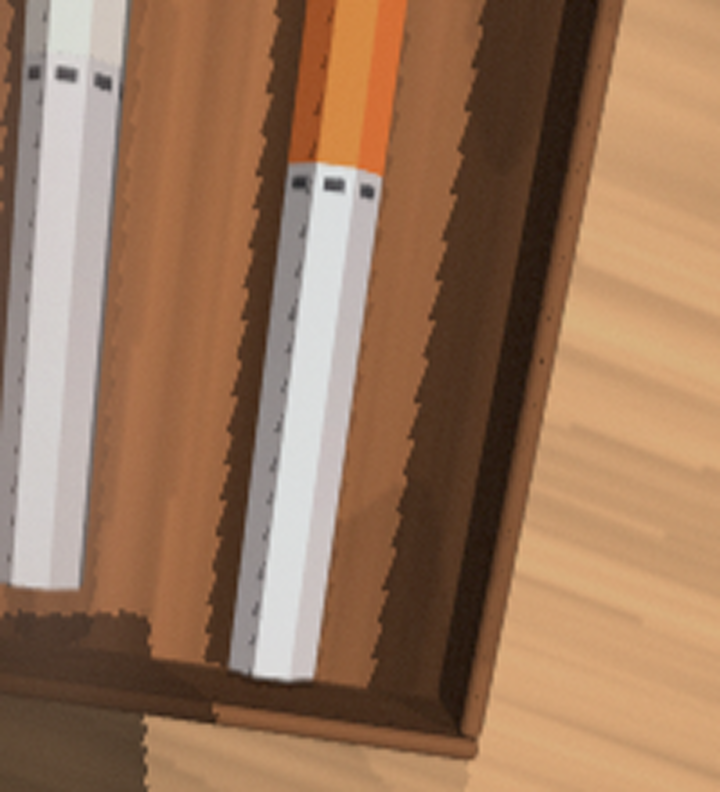

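Run:
```python
from h import *
np.set_printoptions(precision=4,suppress=True)
W=cal("wrist");S=cal("scene")
f=lambda x,y:(200+x/3.6,y/3.6)
g=lambda x,y:(170+x/3,140+y/3)
a=onz(W,f(272,677),.02);b=onz(W,f(337,166),.02);u=(b-a)/np.linalg.norm(b-a);n=np.array([-u[1],u[0],0])
print(a,b,np.linalg.norm(b-a),np.degrees(np.arctan2(u[1],u[0])))
print('tri tail',tri(W,f(272,677),S,g(240,82)))
for p,z in [((465,735),.055),((590,30),.055),((545,330),.055),((440,695),.006)]: 
    X=onz(W,f(*p),z); print(p,X,(X-a)@n,(X-a)@u)
gp=a+u*.070; s=robot.observe(); d=gp-s['tool_pos']; y=s['tool_rot'][2]
tx=np.array([np.cos(y),np.sin(y),0]);ty=np.array([np.sin(y),-np.cos(y),0])
print('grip',gp,'tool dx,dy,dz mm',1e3*d@tx,1e3*d@ty,1e3*(s['tool_pos'][2]-.0085),'turn',np.degrees(y-np.arctan2(u[1],u[0])))
```

```text
[ 0.456  -0.3707  0.02  ] [ 0.5855 -0.3413  0.02  ] 0.132808794492024 12.822081413546474
tri tail [ 0.4552 -0.371   0.0158]
(465, 735) [ 0.4656 -0.4199  0.055 ] -0.050042135860866886 -0.001572057889739559
(590, 30) [ 0.6253 -0.3847  0.055 ] -0.05121948142493157 0.16191662592808267
(545, 330) [ 0.5634 -0.4003  0.055 ] -0.0526742978488573 0.09809477951566417
(440, 695) [ 0.4649 -0.4197  0.006 ] -0.049670682181516164 -0.0021641366774235063
grip [ 0.5243 -0.3552  0.02  ] tool dx,dy,dz mm 65.90214367523863 7.983724903265405 217.77528833622523 turn 7.167929972268189
```

```bash
python3 -m pendant '[[[33,4,20],3.5],[[66,8,40],6.5],[[66,8,75],6.5],[[66,8,110],6.5],[[66,8,140],6.5],[[66,8,140],6.5]]' 0.45 20
python3 - <<'E'
from h import *
shot("wrist","w2"); shot("side","sd2",(180,80,400,260),3.5)
E
```

```text
time: 3.13
tool_pos: [0.5219, -0.3504, 0.0798]
tool_rot: [-3.13, 0.007, 0.239]
contact_force: [-0.7, 1.1, 0.0]
opening: 0.0564
```

View pics/w2.png

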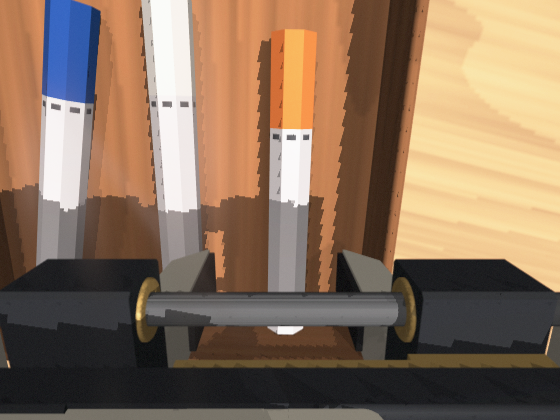

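View pics/sd2.png

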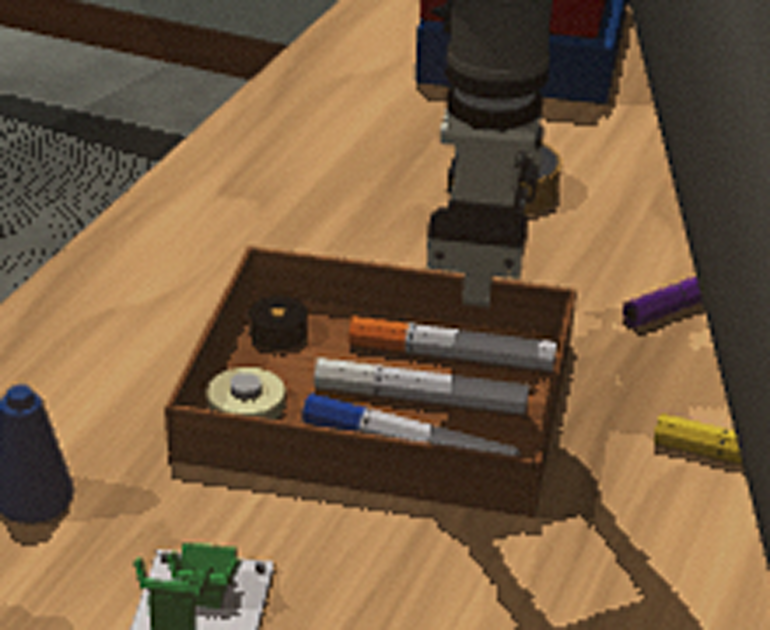

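Run:
```python
from h import *
np.set_printoptions(precision=4,suppress=True)
shot("wrist","w3",(200,20,360,180),4)
s=robot.observe();W=cal("wrist");print(s['tool_pos'],s['tool_rot'],s['opening'])
y=s['tool_rot'][2]
tx=np.array([np.cos(y),np.sin(y),0]);ty=np.array([np.sin(y),-np.cos(y),0])
for p in [(291,131),(294,32),(288.5,200)]:
    X=onz(W,p,.026); d=X-s['tool_pos']; print(p,X,1e3*d@tx,1e3*d@ty)
```

```text
[ 0.5254 -0.3547  0.0881] [ 3.141  -0.0013  0.2373] 0.04447005784919269
(291, 131) [ 0.5865 -0.3488  0.026 ] 60.73596072680607 8.605422918818848
(294, 32) [ 0.6379 -0.3375  0.026 ] 113.36404287597918 9.692449310300308
(288.5, 200) [ 0.546  -0.3575  0.026 ] 19.386236001819597 7.5005347592589064
```

View pics/w3.png

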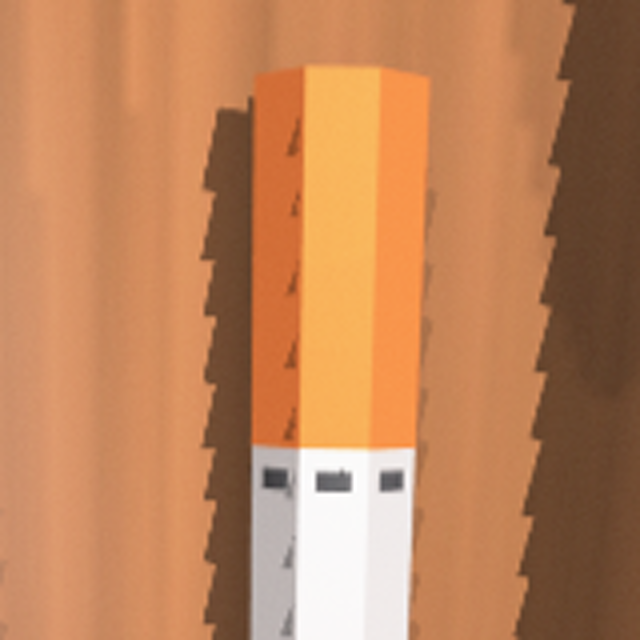

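Run:
```python
from h import *
np.set_printoptions(precision=4,suppress=True)
s=robot.observe()
W,im=shot("wrist","w4",(200,20,360,300),2);print(s['tool_pos'],s['tool_rot'],s['opening'])
s=robot.observe();print(s['tool_pos'],s['tool_rot'],s['opening'])
hsv=cv2.cvtColor(im,cv2.COLOR_BGR2HSV)
m=((hsv[...,0]<18)&(hsv[...,1]>190)&(hsv[...,2]>170)); m[:, :200]=0;m[:,360:]=0;m[220:]=0
n,l,st,c=cv2.connectedComponentsWithStats(m.astype(np.uint8)); i=1+np.argmax(st[1:,4]);print(st[i],c[i])
y=s['tool_rot'][2]
tx=np.array([np.cos(y),np.sin(y),0]);ty=np.array([np.sin(y),-np.cos(y),0])
for r in (45,60,80,100,120):
    x=np.where(l[r]==i)[0]; X=onz(W,((x.min()+x.max())/2,r),.023); d=X-s['tool_pos']; print(r,x.min(),x.max(),1e3*d@tx,1e3*d@ty)
```

```text
[ 0.5254 -0.3547  0.0881] [ 3.141  -0.0013  0.2373] 0.04447005784919269
[ 0.5258 -0.3554  0.089 ] [ 3.1393 -0.0024  0.2367] 0.04278980092685698
[267  44   2   2   2] [267.5  44.5]
45 267 267 107.1901817471546 -5.874963115414069Traceback (most recent call last):
  File "<stdin>", line 12, in <module>
    return umr_minimum(a, axis, None, out, keepdims, initial, where)
ValueError: zero-size array to reduction operation minimum which has no identity
```

View pics/w4.png

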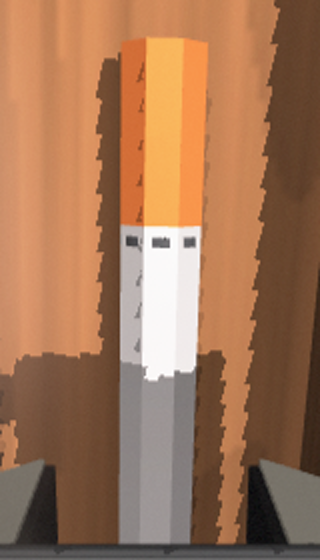

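Run:
```python
from h import *
np.set_printoptions(precision=4,suppress=True)
s=robot.observe(); W=cal("wrist")
y=s['tool_rot'][2];print(s['tool_pos'],s['tool_rot'],-W[1].T@W[2])
tx=np.array([np.cos(y),np.sin(y),0]);ty=np.array([np.sin(y),-np.cos(y),0])
for p in [(282,40),(280,133),(277.5,290)]:
    X=onz(W,p,.02); d=X-s['tool_pos']; print(p,1e3*d@tx,1e3*d@ty)
```

```text
[ 0.5258 -0.3554  0.089 ] [ 3.1393 -0.0024  0.2367] [ 0.596  -0.3377  0.2456]
(282, 40) 110.62943441237765 3.3899195680485286
(280, 133) 59.264659899412 2.3782986002247024
(277.5, 290) -44.996150626863674 0.9194739053072499
```

```bash
python3 -m pendant '[[[0,1,20],0.5],[[0,2,40],1],[[0,2,60],1],[[0,2,72],1],[[0,2,79],1],[[0,2,80],1],[[0,2,80],1],[[0,2,80],1]]' 0.45 20
python3 -m pendant '[[[0,0,0],0],[[0,0,0],0],[[0,0,0],0],[[0,0,0],0],[[0,0,0],0]]' 0 20
```

```text
time: 4.0
tool_pos: [0.5272, -0.3581, 0.0105]
tool_rot: [3.137, -0.004, 0.219]
contact_force: [-0.1, -0.8, 0.6]
opening: 0.0415
time: 4.42
tool_pos: [0.5274, -0.3579, 0.0112]
tool_rot: [3.137, -0.004, 0.22]
contact_force: [-1.0, 2.4, 6.5]
opening: 0.024
```

```bash
python3 -m pendant '[[[0,0,0],0],[[0,0,-10],0],[[0,0,-30],0],[[0,0,-60],0],[[0,0,-95],0],[[0,0,-130],0],[[0,0,-165],0],[[0,0,-190],0]]' 0 25
python3 - <<'E'
from h import *
s=robot.observe();print(s['tool_pos'],s['tool_rot'])
shot("wrist","w5"); shot("side","sd5",(180,40,400,240),3.5)
E
```

```text
time: 5.08
tool_pos: [0.5267, -0.3578, 0.2051]
tool_rot: [3.134, -0.006, 0.22]
contact_force: [0.9, 0.1, -1.6]
opening: 0.0237
[ 0.52674527 -0.35776002  0.20511559] [ 3.13427663 -0.00627998  0.21950026]
```

View pics/w5.png

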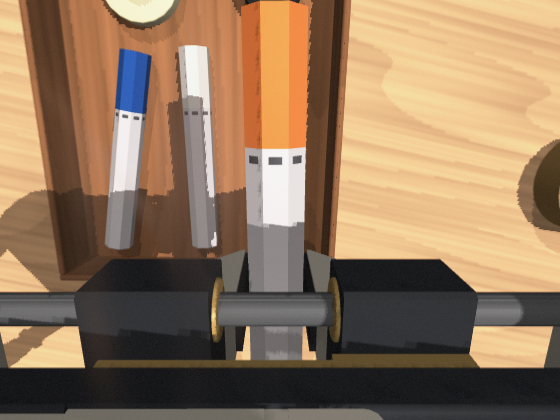

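View pics/sd5.png

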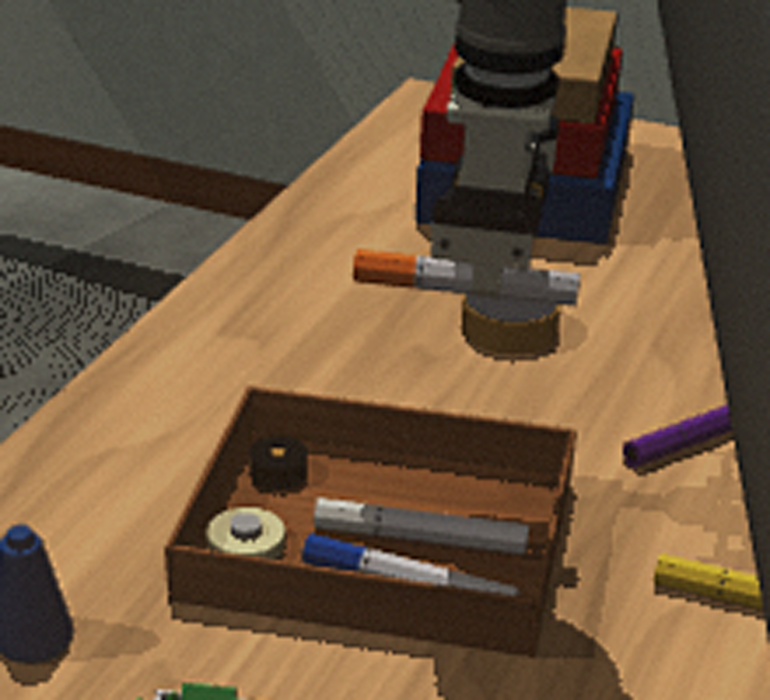

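```bash
python3 -m pendant '[[[6,-29,-5],-7],[[12,-58,-10],-14],[[18,-87,-15],-21],[[24,-116,-20],-28],[[30,-145,-25],-35],[[36,-174,-30],-42],[[42,-203,-35],-49],[[48,-232,-40],-56],[[54,-262,-45],-63],[[59,-294,-45],-70]]' 0 25
python3 -m pendant '[[[0,0,0],-7],[[0,0,0],-14],[[0,0,0],-21],[[0,0,0],-24],[[0,0,0],-24],[[0,0,0],-24]]' 0 25
python3 - <<'E'
from h import *
s=robot.observe();print(s['tool_pos'],s['tool_rot'])
W,_=shot("wrist","w6"); print(W)
E
```

```text
time: 6.02
tool_pos: [0.5208, -0.0576, 0.2487]
tool_rot: [3.128, 0.009, 1.447]
contact_force: [1.2, -0.4, -2.3]
opening: 0.0231
time: 6.52
tool_pos: [0.5203, -0.0575, 0.2477]
tool_rot: [3.135, 0.012, 1.864]
contact_force: [0.3, -0.0, -1.3]
opening: 0.0237
[ 0.52028414 -0.05753497  0.24768208] [3.13453469 0.0124841  1.86351624]
(array([[366.80369982,   0.        , 275.53079579],
       [  0.        , 366.80369982, 212.73392459],
       [  0.        ,   0.        ,   1.        ]]), array([[ 0.9577087 ,  0.28766266,  0.00665136],
       [ 0.27411398, -0.91914285,  0.2829098 ],
       [ 0.08749613, -0.26912195, -0.95912346]]), array([-0.48310858, -0.23723341,  0.34697643]))
```

View pics/w6.png

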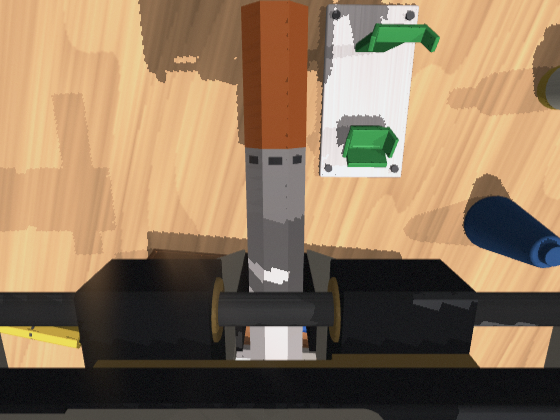

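Run:
```python
import cv2
a=cv2.imread("pics/wrist0.png")[20:230,260:410]; cv2.imwrite("pics/wrist0c.png",cv2.resize(a,None,fx=2.8,fy=2.8,interpolation=cv2.INTER_CUBIC))
a=cv2.imread("pics/w6.png")[0:190,310:450]; cv2.imwrite("pics/w6c.png",cv2.resize(a,None,fx=3,fy=3,interpolation=cv2.INTER_CUBIC))
```

```text
(no output)
```

View pics/wrist0c.png

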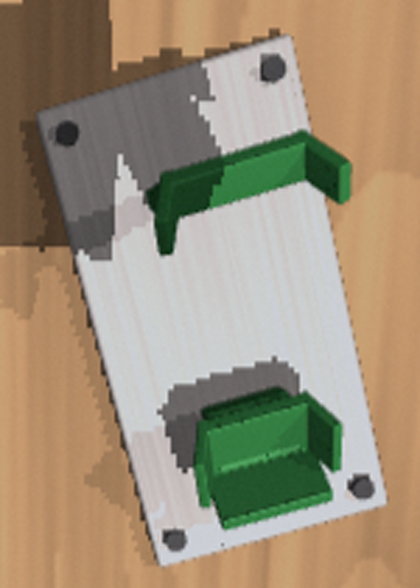

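View pics/w6c.png

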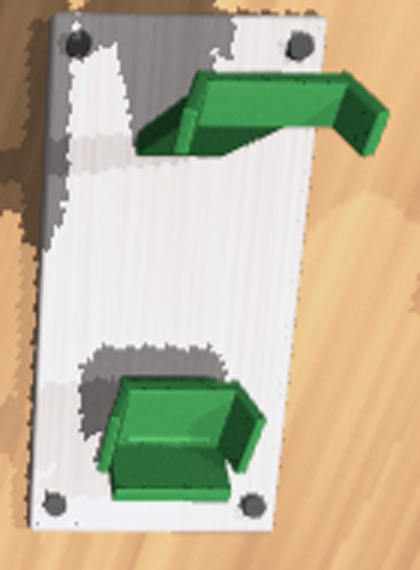

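```bash
cat > rest.py <<'E'
from h import *
np.set_printoptions(precision=4,suppress=True)
f=210/np.tan(np.radians(59.583423233438154)/2)
K=np.array([[f,0,275.53079578672816],[0,f,212.73392458979936],[0,0,1]])
W0=(K,cv2.Rodrigues(np.array([-2.86726443e+00,1.15202495e-03,2.46954569e-03]))[0],np.array([-0.52396525,-0.03268484,0.38912035]))
W6=(K,np.array([[ 0.9577087 ,  0.28766266,  0.00665136],[ 0.27411398, -0.91914285,  0.2829098 ],[ 0.08749613, -0.26912195, -0.95912346]]),np.array([-0.48310858, -0.23723341,  0.34697643]))
a=lambda x,y:(260+x/2.8,20+y/2.8)
b=lambda x,y:(310+x/3,y/3)
P=dict(uRL=((172,172),(203,73)),uRR=((305,133),(346,75)),ucF=((348,168),(387,112)),ucN=((343,203),(372,154)),
 lUL=((204,424),(122,378)),lUR=((308,395),(240,382)),lcF=((340,430),(265,420)),lcN=((335,468),(245,470)),hL=((226,525),(113,497)),hR=((330,492),(228,497)),
 b1=((38,115),(53,14)),b2=((290,36),(325,14)),b3=((385,505),(272,530)),b4=((162,565),(31,530)))
if __name__=="__main__":
  T={}
  for k,(p,q) in P.items():
    T[k]=tri(W0,a(*p),W6,b(*q)); print(k,T[k],'err',proj(W0,T[k])-a(*p))
  c=sum(T[k] for k in('b1','b2','b3','b4'))/4; d=(T['b1']+T['b2']-T['b3']-T['b4'])[:2]; print(c,np.degrees(np.arctan2(d[1],d[0])),np.linalg.norm(d)/2)
  u=d/np.linalg.norm(d); r=np.array([u[1],-u[0]])
  for k in T: e=T[k][:2]-c[:2]; print(k,'along',1e3*e@u,'right',1e3*e@r,'z',1e3*T[k][2])
E
python3 rest.py
```

```text
uRL [0.5579 0.0937 0.0932] err [-0.6918 -0.2898]
uRR [0.5919 0.103  0.0965] err [-0.4835 -0.2022]
ucF [0.5986 0.0929 0.1154] err [-0.3663 -0.1534]
ucN [0.6001 0.0847 0.1104] err [0.5049 0.2227]
lUL [0.578  0.0165 0.0318] err [-1.2949 -0.4984]
lUR [0.6128 0.0267 0.0371] err [-0.0858 -0.0362]
lcF [0.6199 0.0175 0.0528] err [-0.1883 -0.0783]
lcN [0.6254 0.0007 0.0339] err [0.6301 0.2798]
hL [ 0.5896 -0.0219  0.0238] err [-0.3601 -0.1487]
hR [ 0.6272 -0.0102  0.0233] err [0.4241 0.1852]
b1 [0.5219 0.118  0.0069] err [-0.3949 -0.1712]
b2 [0.6046 0.1415 0.0125] err [-0.6477 -0.2676]
b3 [ 0.6508 -0.0176  0.0123] err [0.2011 0.0855]
b4 [ 0.57   -0.0444  0.0003] err [-0.0892 -0.038 ]
[0.5868 0.0494 0.008 ] 106.35468176444543 0.16753667994734114
uRL along 50.68999728819226 right -15.289911987857105 z 93.16601721745005
uRR along 49.96727509935463 right 20.00206598483178 z 96.49443976112055
ucF along 38.46607313066756 right 23.630127630841915 z 115.38592531508351
ucN along 30.199772999989353 right 22.674185155508262 z 110.40732540927468
lUL along -29.093705364279728 right -17.759023051000092 z 31.8050030347517
lUR along -29.11891784430053 right 18.581870528303675 z 37.14646176165026
lcF along -39.89109501149955 right 22.742889947171935 z 52.846527051278144
lcN along -57.58997094654978 right 23.35829581064958 z 33.92714007411862
hL along -69.2099105406517 right -17.43297231750925 z 23.78247358085493
hR along -68.53746307308646 right 21.963207848362764 z 23.267681893520596
b1 along 84.15143342769828 right -42.99586536879231 z 6.851273843796678
b2 along 83.38524651964293 right 42.99586536879233 z 12.502886394895357
b3 along -82.3006990443478 right 42.56920211735791 z 12.29947616341344
b4 along -85.23598090299336 right -42.569202117357904 z 0.3203474259069105
```

```bash
python3 -m pendant '[[[20,24,10],0],[[40,48,20],0],[[60,72,30],0],[[82,96,40],0],[[82,96,65],0],[[82,96,90],0],[[82,96,105],0.4],[[82,96,105],0.4],[[82,96,105],0.4]]' 0 15
python3 - <<'E'
from h import *
s=robot.observe();print(s['tool_pos'],s['tool_rot'])
W,_=shot("wrist","w7"); shot("side","sd7",(150,180,350,330),3.8)
E
```

```text
time: 7.32
tool_pos: [0.5894, 0.0475, 0.1419]
tool_rot: [3.136, 0.012, 1.855]
contact_force: [-0.4, 0.8, -1.6]
opening: 0.0239
[0.58938437 0.04745536 0.14185009] [3.13610386 0.0119371  1.85538651]
```

View pics/w7.png

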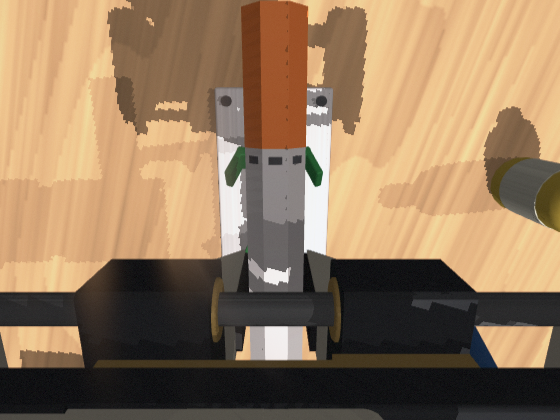

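View pics/sd7.png

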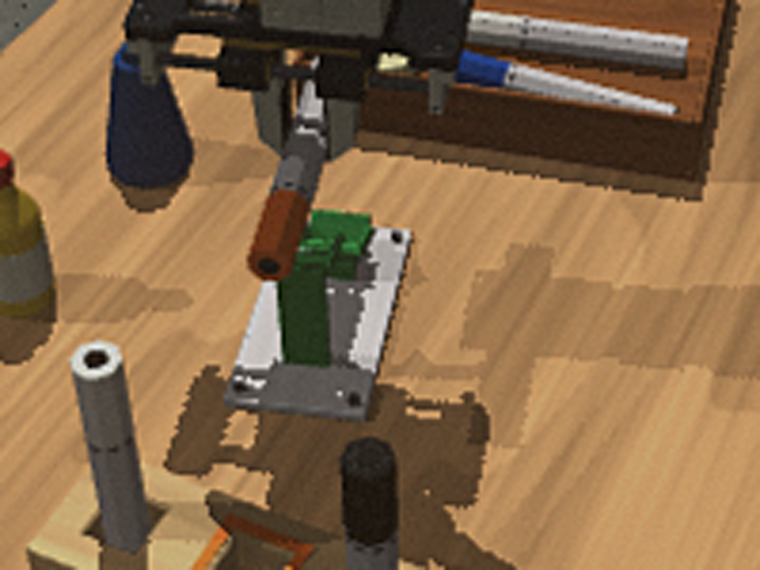

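Run:
```python
from h import *
W=cal("wrist"); seat=np.array([.5851,.0604,.088]);u=np.array([-.2816,.9595,0]);r=np.array([.9595,.2816,0])
c,s_=np.cos(np.radians(40)),np.sin(np.radians(40))
for s in (38,26,-66):
  for l in(-23,23):
    X=seat+u*s*1e-3*c+np.array([0,0,s*1e-3*s_])+r*l*1e-3; print(s,l,proj(W,X))
for l in (-42.5,42.5): print(proj(W,np.array([.5868,.0494,.006])+u*.084+r*l*1e-3))
shot("wrist","w7c",(180,60,370,260),3.5)
```

```text
38 -23 [227.3911579  170.01274772]
38 23 [316.99660874 169.7302782 ]
26 -23 [229.71807876 184.43819606]
26 23 [314.80296658 184.1420563 ]
-66 -23 [241.92940468 260.14074959]
-66 23 [303.28366316 259.82151241]
[213.81244651  88.41187467]
[326.01231896  88.26637979]
```

View pics/w7c.png

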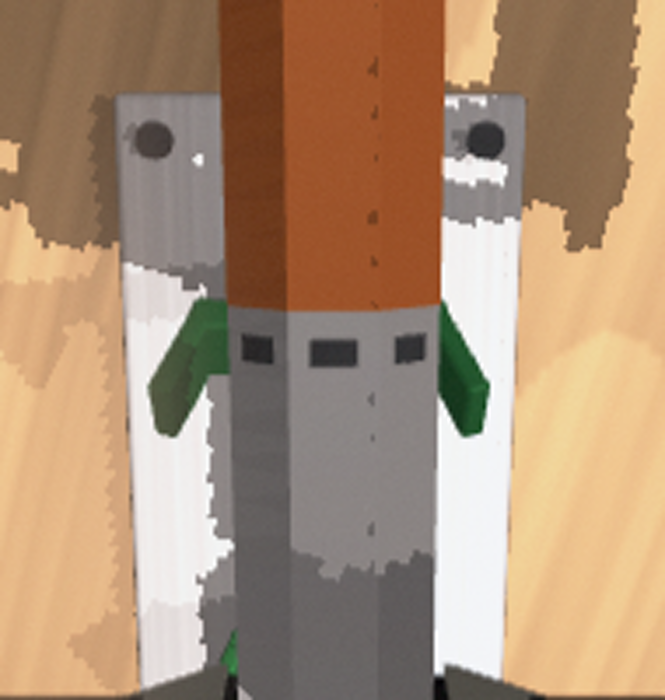

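```bash
python3 -m pendant '[[[0,-1,8],0],[[1,-2,16],0],[[1,-2,24],0],[[1,-2,30],0],[[1,-2,35],0],[[1,-2,40],0],[[1,-2,45],0]]' 0 15
python3 - <<'E'
from h import *
s=robot.observe();print(s['tool_pos'],s['tool_rot'],s['contact_force'])
shot("side","sd8",(150,180,350,330),3.8)
E
```

```text
time: 8.05
tool_pos: [0.5893, 0.0468, 0.0989]
tool_rot: [3.131, 0.014, 1.856]
contact_force: [-0.2, -2.8, 0.9]
opening: 0.0237
[0.58930979 0.04676291 0.09894435] [3.13130528 0.01432485 1.85577108] [-0.15280003 -2.82791288  0.87737388]
```

View pics/sd8.png

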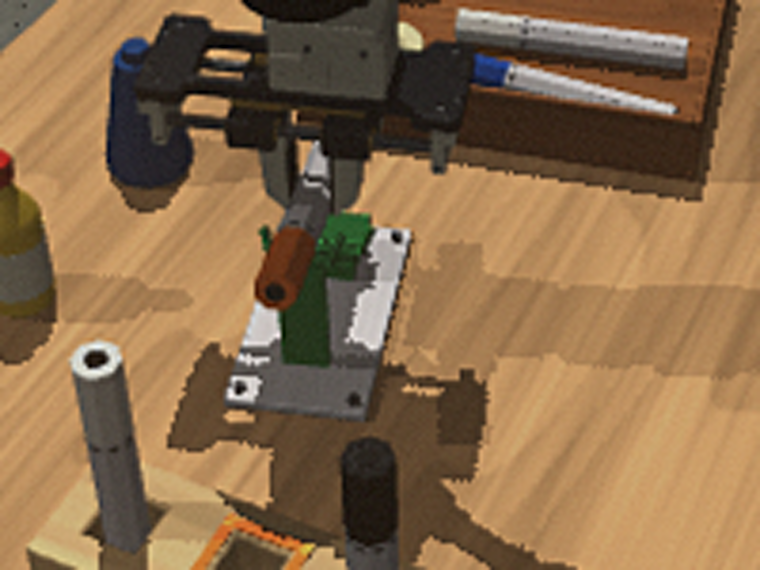

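```bash
python3 -m pendant '[[[2,-2,3],0],[[2,-2,6],0],[[2,-2,9],0],[[2,-2,12],0],[[2,-2,15],0]]' 0 12
python3 - <<'E'
from h import *
s=robot.observe();print(s['tool_pos'],s['tool_rot'],s['contact_force'])
shot("side","sd9",(150,180,350,330),3.8);shot("wrist","w9")
E
```

```text
time: 8.52
tool_pos: [0.5867, 0.0484, 0.0828]
tool_rot: [3.132, 0.013, 1.856]
contact_force: [0.9, 0.2, 0.7]
opening: 0.0236
[0.58666987 0.04842418 0.08276546] [3.13200789 0.01335586 1.85565411] [0.90732634 0.24206926 0.73402271]
```

View pics/sd9.png

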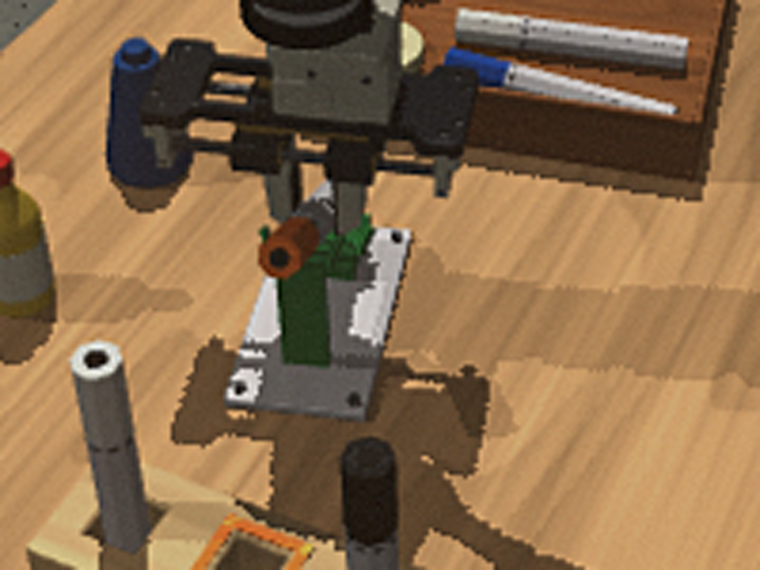

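View pics/w9.png

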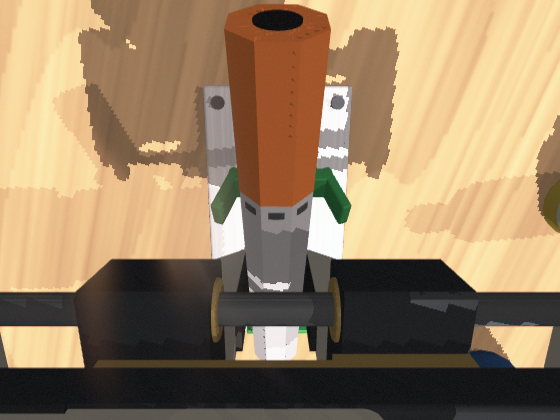

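Rotating as planned (orange head rising, centred between the cheeks at about x=280). Continue down.

```bash
python3 -m pendant '[[[0,0,3],0],[[0,0,6],0],[[0,0,9],0],[[0,0,11],0],[[0,0,12],0],[[0,0,12],0]]' 0 12
python3 - <<'E'
from h import *
s=robot.observe();print(s['tool_pos'],s['tool_rot'],s['contact_force'])
shot("side","sd10",(150,180,350,330),3.8);shot("wrist","w10")
E
```

```text
time: 9.12
tool_pos: [0.587, 0.0475, 0.0711]
tool_rot: [3.132, 0.015, 1.856]
contact_force: [-0.7, -2.8, 6.4]
opening: 0.0238
[0.58697481 0.04752528 0.0711233 ] [3.13205641 0.01463546 1.85582983] [-0.66886797 -2.77564031  6.44361083]
```

View pics/sd10.png

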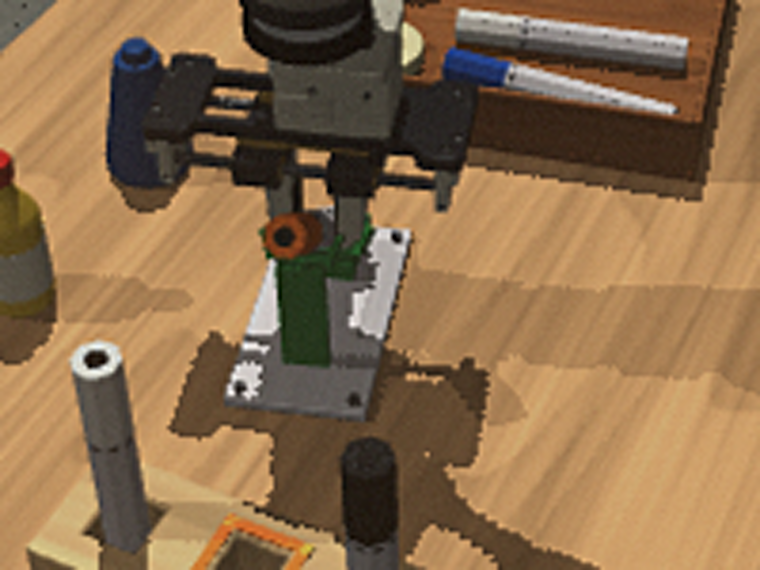

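View pics/w10.png

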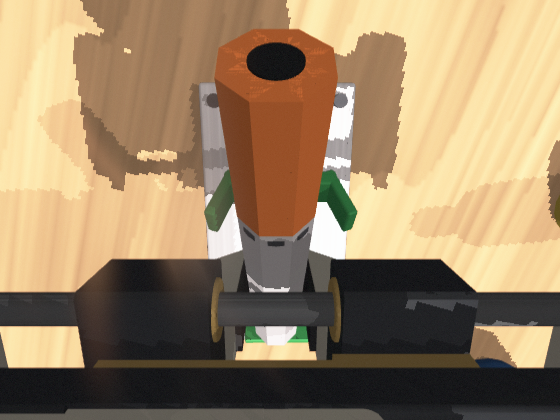

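Run:
```python
from h import *
W=cal("wrist");s=robot.observe();y=s['tool_rot'][2];u=np.array([np.cos(y),np.sin(y),0])
for a in (32,34,36,38,40,42):
  A=np.radians(a);print(a,proj(W,s['tool_pos']+[0,0,.007]+.110*np.array([*(u[:2]*np.cos(A)),np.sin(A)])))
```

```text
32 [279.21236946  20.98194855]
34 [279.47478633  28.52729136]
36 [279.745811    37.21310465]
38 [280.0247777   47.10158597]
40 [280.31083182  58.25003831]
42 [280.6029123   70.70880778]
```

```bash
python3 -m pendant '[[[0,0,0],0],[[0,0,0],0],[[0,0,0],0],[[0,0,0],0],[[0,0,0],0],[[0,0,0],0],[[0,0,0],0],[[0,0,0],0]]' 0.6 12
python3 - <<'E'
from h import *
s=robot.observe();print(s['tool_pos'],s['tool_rot'],s['contact_force'])
shot("side","sd11",(150,180,350,330),3.8);shot("wrist","w11")
E
```

```text
time: 9.88
tool_pos: [0.5869, 0.0476, 0.071]
tool_rot: [3.132, 0.015, 1.856]
contact_force: [-0.6, 1.1, -0.3]
opening: 0.0554
[0.58693522 0.04758776 0.07103219] [3.13217914 0.01453994 1.8558813 ] [-0.56915821  1.07195973 -0.2628038 ]
```

View pics/w11.png

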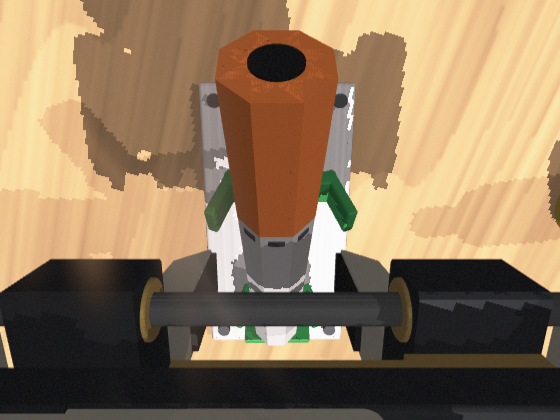

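View pics/sd11.png

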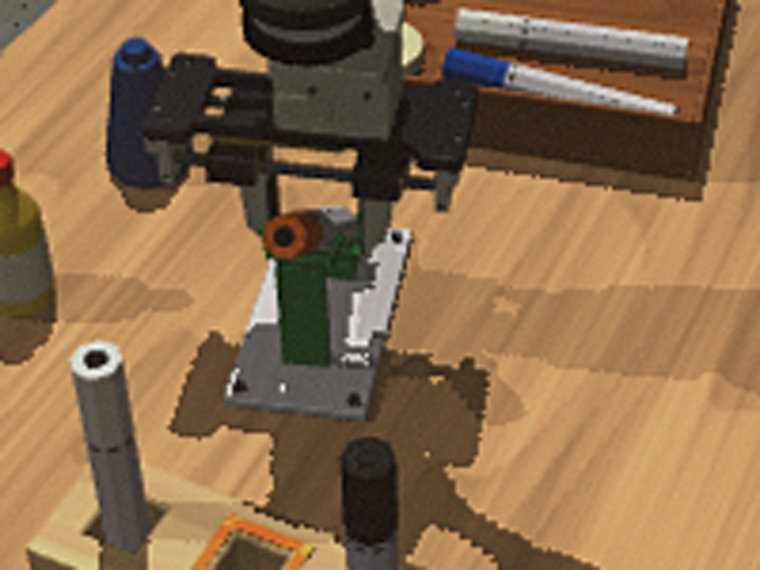

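```bash
python3 -m pendant '[[[0,0,0],0],[[0,0,-30],0],[[0,0,-70],0],[[0,0,-110],0],[[20,0,-145],0],[[50,-4,-170],0],[[85,-8,-190],0],[[120,-12,-190],0],[[153,-15,-190],0],[[153,-15,-190],0]]' 0.6 12
python3 - <<'E'
from h import *
np.set_printoptions(precision=5,suppress=True)
for i in range(2): robot.read_camera("side")
s=robot.observe();print(s['tool_pos'],s['tool_rot'])
W,_=shot("wrist","w12"); s=robot.observe();print(s['tool_pos']);np.save("W12.npy",np.array(list(W[:2])+[np.tile(W[2],(3,1))]))
shot("side","sd12",(150,180,350,330),3.8)
E
```

```text
time: 10.82
tool_pos: [0.5247, 0.1971, 0.2594]
tool_rot: [3.131, 0.012, 1.861]
contact_force: [0.6, -0.2, -0.1]
opening: 0.0549
[0.52652 0.1933  0.25883] [3.13187 0.01491 1.85861]
[0.52699 0.19228 0.25866]
```

View pics/w12.png

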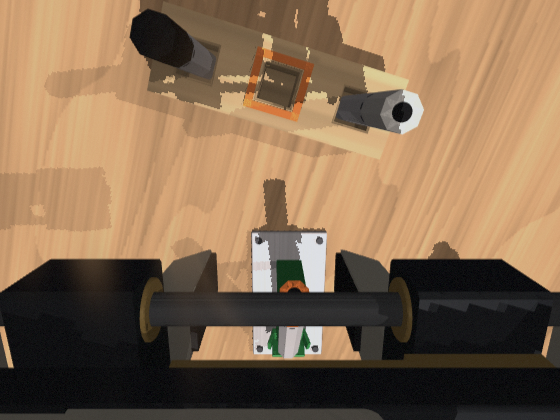

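View pics/sd12.png

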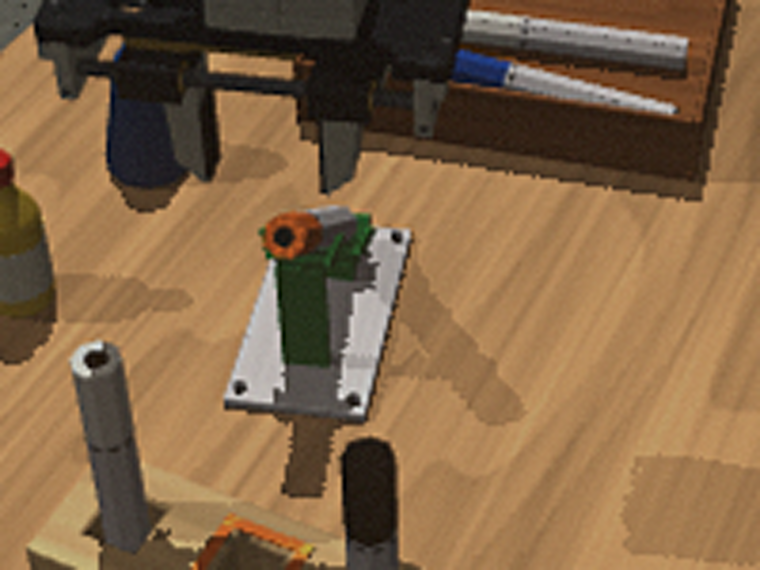

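Run:
```python
from h import *
A=np.load("W12.npy");W=(A[0],A[1],A[2][0])
im=cv2.imread("pics/w12.png");hsv=cv2.cvtColor(im,cv2.COLOR_BGR2HSV)
cv2.imwrite("pics/w12c.png",cv2.resize(im[20:150,200:360],None,fx=4.5,fy=4.5,interpolation=cv2.INTER_CUBIC))
m=((hsv[...,0]<14)&(hsv[...,1]>150)).astype(np.uint8); m[150:]=0; m[:,:230]=0;m[:,330:]=0
m=cv2.morphologyEx(m,cv2.MORPH_OPEN,np.ones((2,2)))
pts=np.argwhere(m)[:,::-1].astype(np.float32); w=np.array([onz(W,p,.065)[:2] for p in pts])*1e3
print(len(w),cv2.minAreaRect(w.astype(np.float32)),w.mean(0))
print([(np.array(d['xy'])*[560,420],d['p']) for d in robot.find_in("wrist","frame")][:2])
```

```text
1424 ((504.7860107421875, 282.03509521484375), (51.884986877441406, 51.87146759033203), 0.501242458820343) [505.37676432 285.29283255]
[(array([257.32 ,  75.012]), 0.65)]
```

View pics/w12c.png

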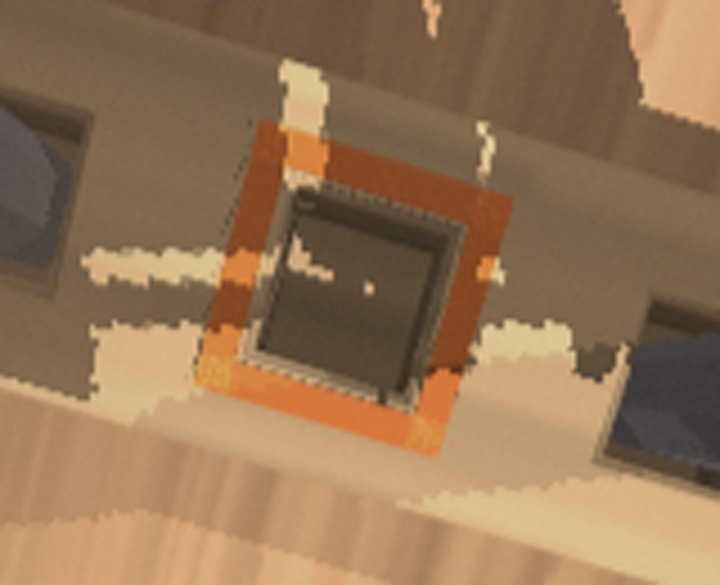

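```bash
python3 -m pendant '[[[-34,8,12],0],[[-68,16,24],0],[[-102,24,36],0],[[-136,31,48],0],[[-136,31,48],0],[[-136,31,48],0],[[-136,31,48],0]]' 0.6 12
python3 - <<'E'
from h import *
np.set_printoptions(precision=5,suppress=True)
robot.read_camera("side")
s=robot.observe();print(s['tool_pos'],s['tool_rot'])
W,_=shot("wrist","w13"); s=robot.observe();print(s['tool_pos']);np.save("W13.npy",np.array(list(W[:2])+[np.tile(W[2],(3,1))]))
E
```

```text
time: 11.65
tool_pos: [0.5959, 0.0681, 0.2126]
tool_rot: [3.133, 0.014, 1.853]
contact_force: [-0.4, 0.0, 0.1]
opening: 0.0551
[0.59585 0.06889 0.21307] [3.13214 0.01468 1.85411]
[0.5958  0.06941 0.21334]
```

View pics/w13.png

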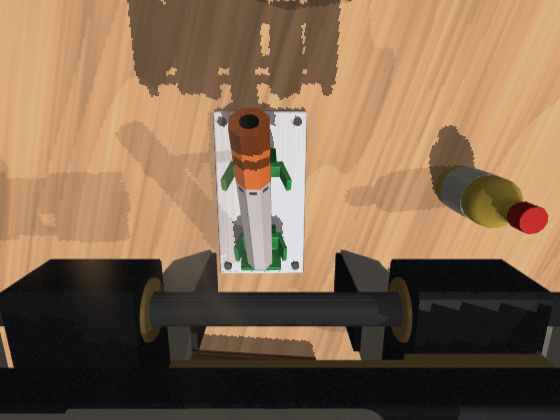

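Run:
```python
from h import *
np.set_printoptions(precision=4,suppress=True)
A=np.load("W13.npy");W=(A[0],A[1],A[2][0])
im=cv2.imread("pics/w13.png");cv2.imwrite("pics/w13c.png",cv2.resize(im[100:290,200:320],None,fx=4,fy=4,interpolation=cv2.INTER_CUBIC))
seat=np.array([.5851,.0604,.088]);y=np.radians(106.35);u=np.array([np.cos(y),np.sin(y),0]);a=np.radians(40);e=u*np.cos(a)+[0,0,np.sin(a)]
for s in (-2,0,2,4,6): print(s,*[proj(W,seat+e*(s+x)/1e3) for x in (90,-90)])
for p in [(-3,)]: pass
```

```text
-2 [253.293  127.3094] [261.7217 260.8846]
0 [253.1337 124.7845] [261.666  260.0015]
2 [252.9719 122.2204] [261.6098 259.1103]
4 [252.8076 119.6161] [261.553  258.2109]
6 [252.6407 116.9707] [261.4957 257.3032]
```

View pics/w13c.png

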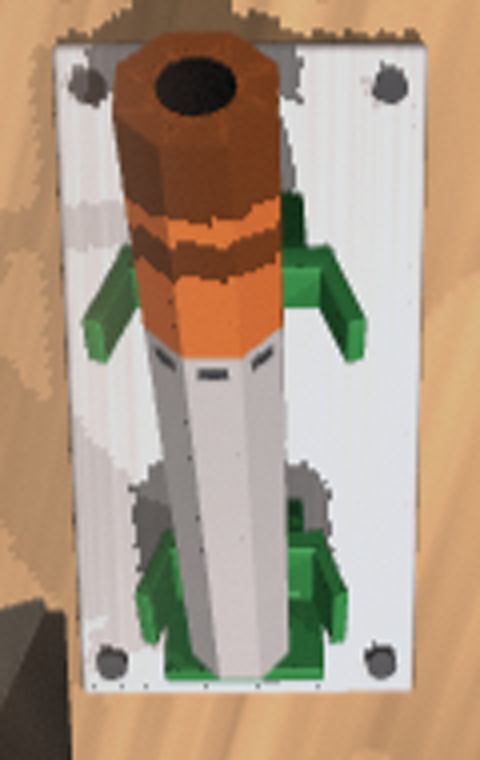

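```bash
python3 -m pendant '[[[24,-8,5],0],[[47,-15,10],0],[[47,-15,30],0],[[47,-15,50],0],[[47,-15,60],0],[[47,-15,60],0],[[47,-15,60],0]]' 0.6 12
python3 - <<'E'
from h import *
robot.read_camera("side")
s=robot.observe();print(s['tool_pos'],s['tool_rot'])
W,_=shot("wrist","w14"); shot("side","sd14",(150,180,350,330),3.8)
E
```

```text
time: 12.33
tool_pos: [0.569, 0.1101, 0.1529]
tool_rot: [3.132, 0.015, 1.856]
contact_force: [-0.4, -0.2, 0.9]
opening: 0.0552
[0.56958201 0.10988439 0.15356966] [3.13020975 0.01516788 1.85537   ]
```

View pics/w14.png

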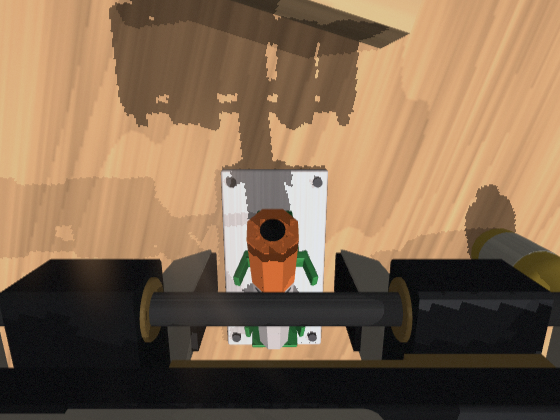

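View pics/sd14.png

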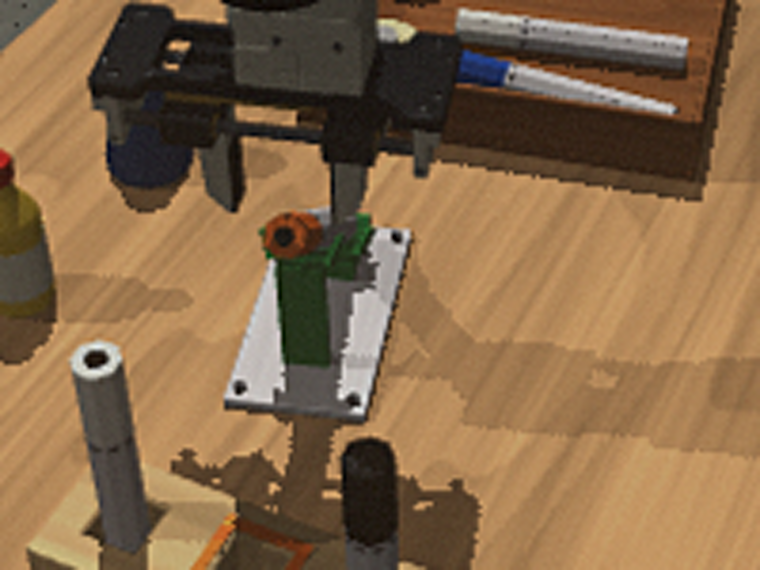

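```bash
python3 -m pendant '[[[0,-1,12],0],[[0,-1,24],0],[[0,-1,34],0],[[0,-1,36],0],[[0,-1,36],0],[[0,-1,36],0]]' 0.6 15
python3 -m pendant '[[[0,0,0],0],[[0,0,0],0],[[0,0,0],0],[[0,0,0],0],[[0,0,0],0],[[0,0,0],0]]' 0 20
```

```text
time: 12.98
tool_pos: [0.5698, 0.1089, 0.1184]
tool_rot: [3.129, 0.016, 1.855]
contact_force: [-0.2, -0.2, -0.1]
opening: 0.055
time: 13.48
tool_pos: [0.5698, 0.1089, 0.1184]
tool_rot: [3.129, 0.016, 1.855]
contact_force: [-0.8, -1.1, 0.6]
opening: 0.0236
```

```bash
python3 -m pendant '[[[0,0,-5],0],[[0,0,-20],0],[[0,0,-45],0],[[0,0,-75],0],[[0,0,-105],0],[[0,0,-135],0],[[0,0,-160],0],[[0,0,-160],0]]' 0 25
python3 - <<'E'
from h import *
s=robot.observe();print(s['tool_pos'],s['tool_rot'])
W,_=shot("wrist","w15"); shot("side","sd15",(100,100,380,330),2.7)
E
```

```text
time: 14.15
tool_pos: [0.569, 0.111, 0.2844]
tool_rot: [3.119, 0.018, 1.855]
contact_force: [0.3, -0.7, -2.0]
opening: 0.0236
[0.56899736 0.11103385 0.28438586] [3.11894786 0.01762083 1.8549441 ]
```

View pics/sd15.png

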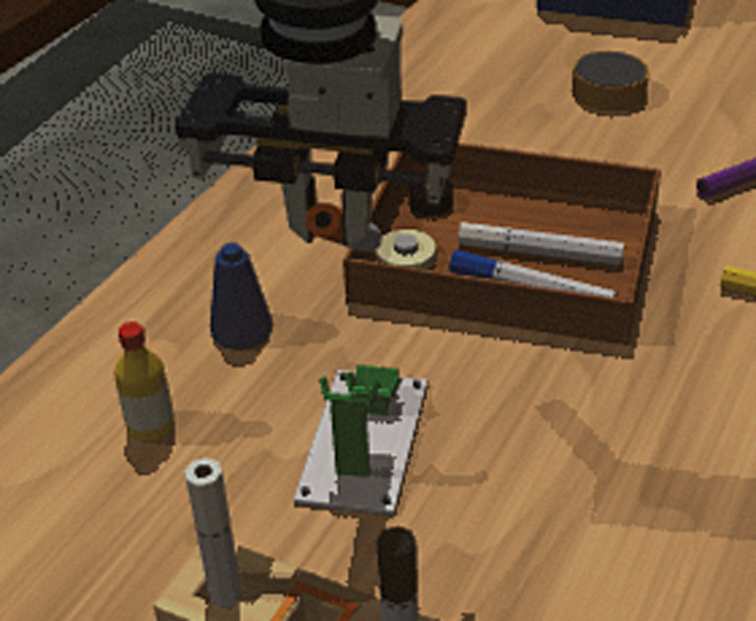

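View pics/w15.png

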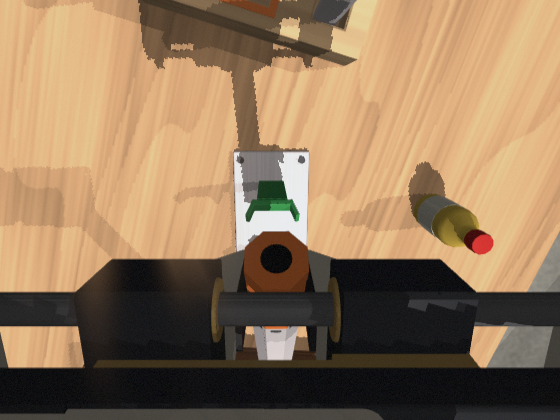

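```bash
python3 -m pendant '[[[9,-4,0],-7],[[18,-7,0],-14],[[27,-11,0],-21],[[36,-14,0],-28],[[45,-18,0],-35],[[54,-22,0],-42],[[63,-25,0],-49],[[72,-29,0],-56],[[81,-32,0],-63],[[90,-36,0],-70]]' 0 25
python3 -m pendant '[[[0,0,10],-3.5],[[0,0,35],-3.5],[[0,0,60],-3.5],[[0,0,85],-3.5],[[0,0,110],-3.5],[[0,0,110],-3.5],[[0,0,110],-3.5]]' 0 25
python3 - <<'E'
from h import *
s=robot.observe();print(s['tool_pos'],s['tool_rot'])
shot("scene","sc16",(250,200,450,360),3.8); shot("side","sd16",(100,150,380,380),2.7)
E
```

```text
time: 15.08
tool_pos: [0.506, 0.1872, 0.2741]
tool_rot: [-3.13, 0.014, 3.083]
contact_force: [0.1, 0.4, -3.3]
opening: 0.0241
time: 15.67
tool_pos: [0.5057, 0.1854, 0.1619]
tool_rot: [-3.128, 0.007, -3.139]
contact_force: [-0.1, -0.4, -2.2]
opening: 0.0233
[0.50566309 0.18540226 0.16185569] [-3.12794795  0.00675509 -3.13924746]
```

View pics/sd16.png

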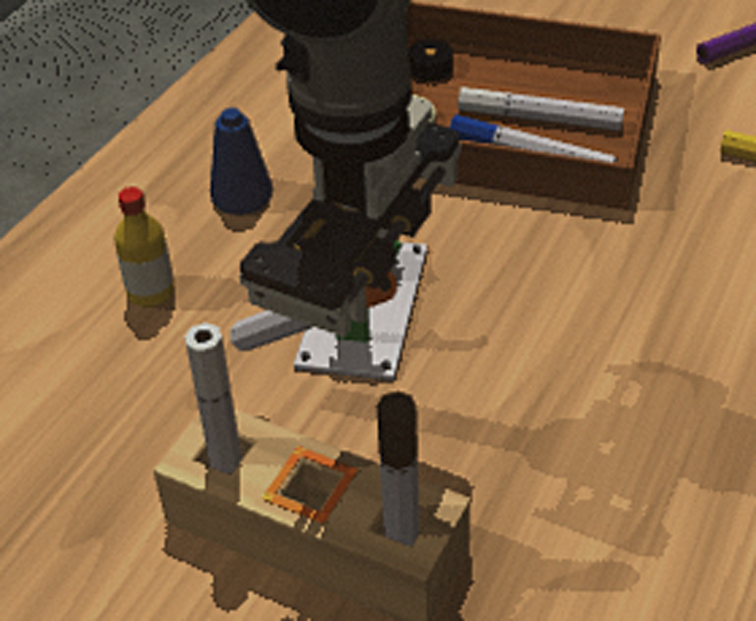

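View pics/sc16.png

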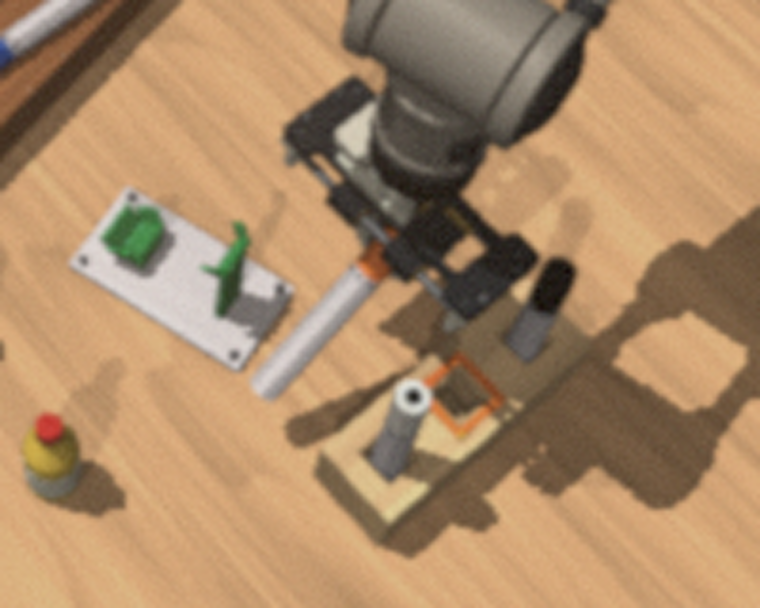

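```bash
python3 -m pendant '[[[0,0,0],0],[[0,0,0],0],[[0,0,0],0],[[0,0,0],0]]' 0 7
python3 - <<'E'
from h import *
shot("scene","sc17",(250,200,450,360),3.8)
E
```

```text
time: 16.1
tool_pos: [0.5079, 0.186, 0.1654]
tool_rot: [-3.13, 0.014, -3.139]
contact_force: [0.4, -0.5, -2.9]
opening: 0.0241
```

View pics/sc17.png

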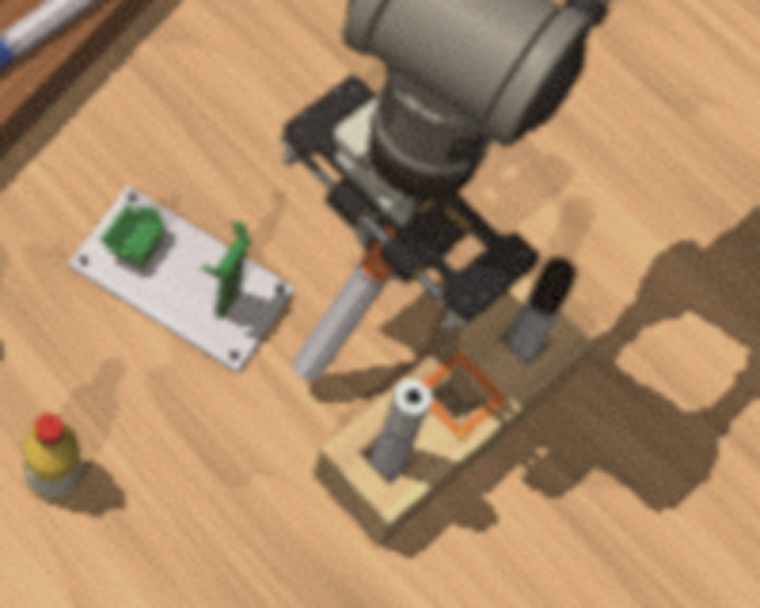

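```bash
python3 -m pendant '[[[0,0,0],0],[[0,0,0],0],[[0,0,0],0],[[0,0,0],0],[[0,0,0],0]]' 0 5
python3 - <<'E'
from h import *
shot("scene","sc18",(250,200,450,360),3.8);shot("side","sd18",(100,150,380,380),2.7)
E
```

```text
time: 16.57
tool_pos: [0.5079, 0.1859, 0.1652]
tool_rot: [-3.13, 0.014, -3.139]
contact_force: [-0.3, 0.4, -2.3]
opening: 0.0238
```

View pics/sc18.png

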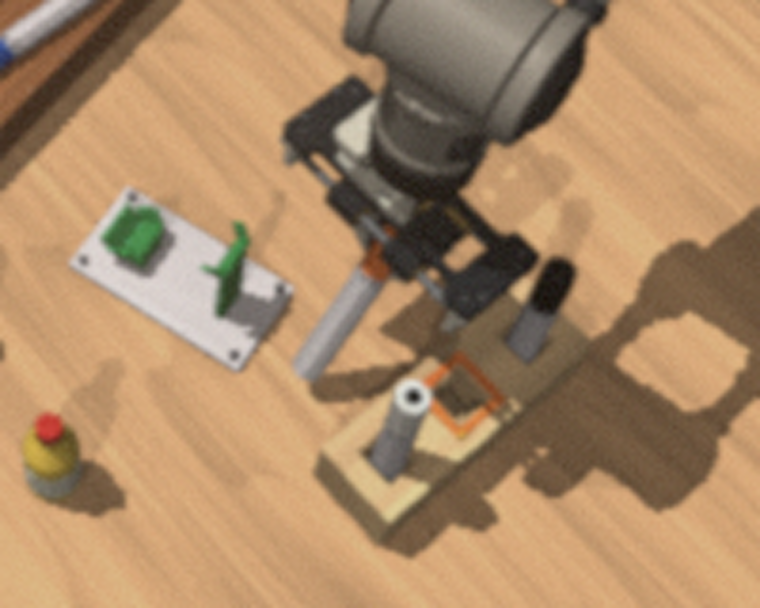

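View pics/sd18.png

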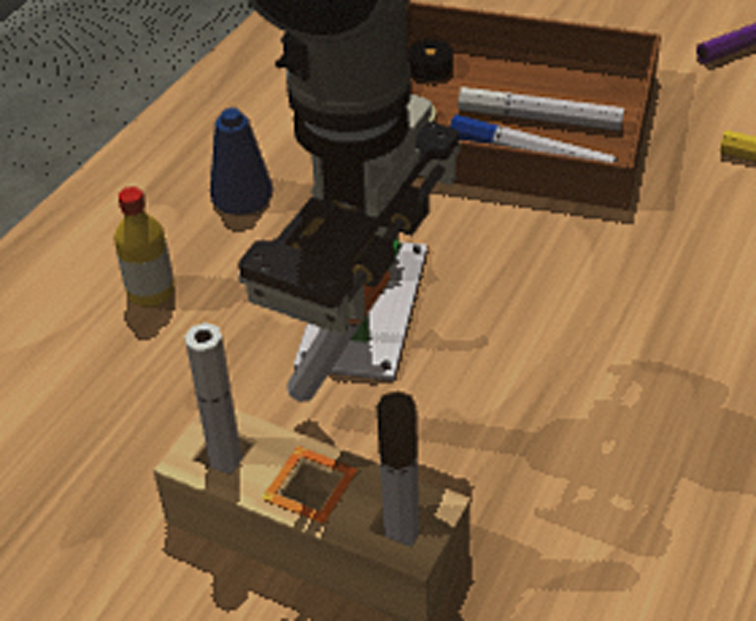

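```bash
python3 -m pendant '[[[0,0,0],0],[[0,0,0],0],[[0,0,0],0],[[0,0,0],0]]' 0 4
python3 - <<'E'
from h import *
shot("scene","sc19",(250,200,450,360),3.8);shot("side","sd19",(100,150,380,380),2.7)
a=cv2.imread("pics/sc18.png");b=cv2.imread("pics/sc19.png");print(np.argwhere(np.abs(a.astype(int)-b).sum(2)>120).shape)
E
```

```text
time: 17.0
tool_pos: [0.5079, 0.186, 0.1652]
tool_rot: [-3.13, 0.014, -3.139]
contact_force: [0.6, -0.3, -3.0]
opening: 0.0239
(2550, 2)
```

View pics/sd19.png

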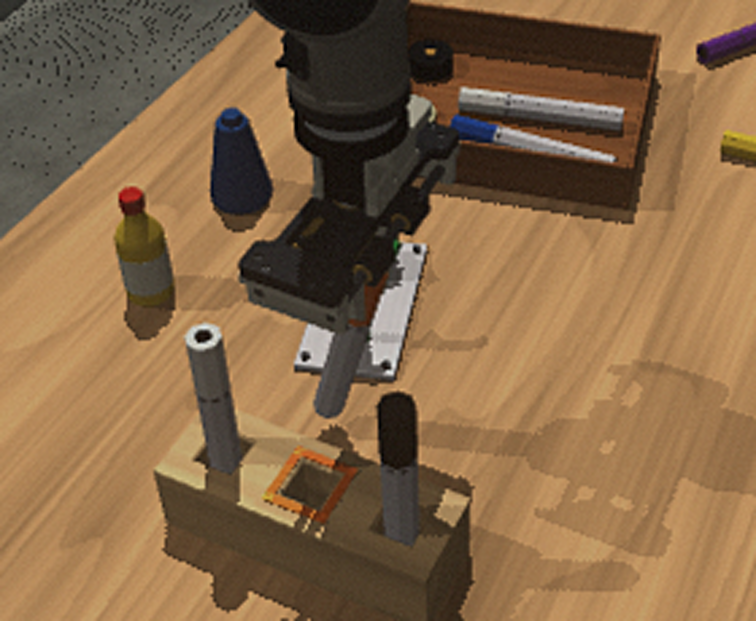

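```bash
python3 -m pendant '[[[0,0,0],0],[[0,0,0],0],[[0,0,0],0],[[0,0,0],0]]' 0 3
python3 - <<'E'
from h import *
shot("scene","sc20",(250,200,450,360),3.8);shot("side","sd20",(100,150,380,380),2.7)
E
```

```text
time: 17.43
tool_pos: [0.5079, 0.186, 0.1652]
tool_rot: [-3.13, 0.014, -3.139]
contact_force: [0.2, -0.7, -2.3]
opening: 0.0242
```

View pics/sd20.png

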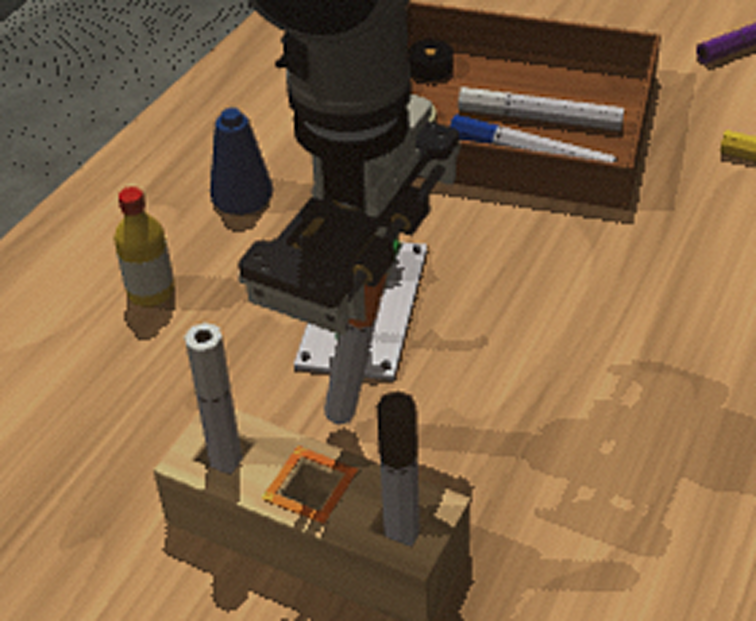

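View pics/sc20.png

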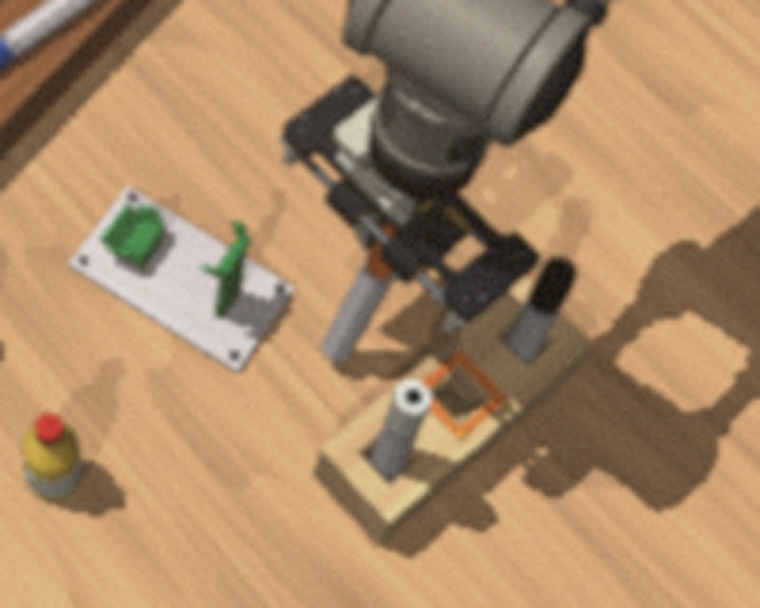

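Run:
```python
from h import *
T=tri(cal("scene"),(250+335/3.8,200+356/3.8),cal("side"),(100+340/2.7,150+412/2.7));s=robot.observe()
P=s['tool_pos']+[0,0,.0136]; d=T-P; print(T,P,d,np.linalg.norm(d),np.degrees(np.arctan2(d[0],-d[2])))
```

```text
[0.53885046 0.18558192 0.01956972] [0.50788334 0.18594576 0.17883623] [ 0.03096713 -0.00036384 -0.15926652] 0.1622495569884446 11.003068240492318
```

```bash
python3 -m pendant '[[[0,0,0],0],[[0,0,0],0],[[0,0,-20],0],[[0,0,-45],0],[[0,0,-70],0],[[0,0,-85],0],[[12,0,-85],0],[[24,0,-85],0],[[34,0,-85],0],[[34,0,-85],0]]' 0 12
python3 -m pendant '[[[0,15,0],0],[[0,35,0],0],[[0,55,0],0],[[0,75,0],0],[[0,90,0],0],[[0,96,0],0],[[0,96,0],0],[[0,96,0],0]]' 0 12
python3 - <<'E'
from h import *
s=robot.observe();print(s['tool_pos'],s['tool_rot'])
shot("scene","sc21",(280,220,440,350),4.5);shot("side","sd21",(120,200,320,390),3.5)
E
```

```text
time: 18.37
tool_pos: [0.471, 0.187, 0.2498]
tool_rot: [-3.13, 0.013, -3.139]
contact_force: [-0.4, -0.3, -2.9]
opening: 0.0238
time: 19.03
tool_pos: [0.4707, 0.2826, 0.2483]
tool_rot: [-3.129, 0.013, -3.138]
contact_force: [0.1, -0.4, -3.0]
opening: 0.024
[0.47074224 0.2825876  0.24829756] [-3.12873666  0.01262401 -3.13812189]
```

View pics/sd21.png

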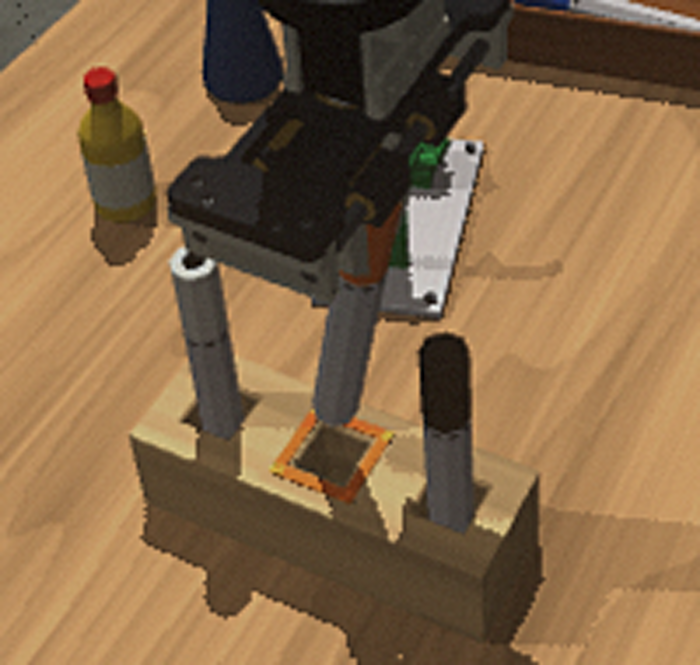

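View pics/sc21.png

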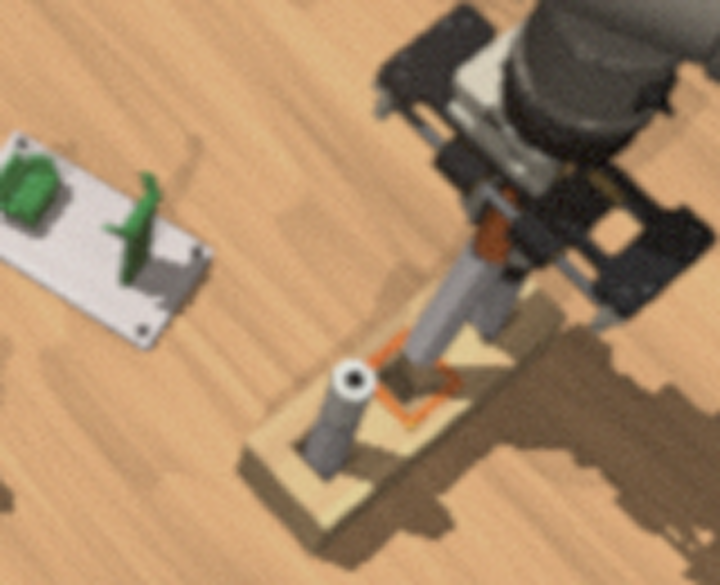

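Run:
```python
from h import *
S,D=cal("scene"),cal("side")
T=tri(S,(280+420/4.5,220+354/4.5),D,(120+337/3.5,200+414/3.5));s=robot.observe()
P=s['tool_pos']+[0,0,.0136]; d=T-P; print(T,P,d,np.linalg.norm(d),np.degrees(np.arctan2(d[0],-d[2])))
f=np.array([.5048,.282,.065]); print((proj(S,f)-[280,220])*4.5,(proj(D,f)-[120,200])*3.5)
# predicted tail for lean
for a in (8,11,14):
  A=np.radians(a);X=P+.156*np.array([np.sin(A),0,-np.cos(A)]);print(a,X,(proj(S,X)-[280,220])*4.5,(proj(D,X)-[120,200])*3.5)
```

```text
[0.49988591 0.28087486 0.09877421] [0.47081852 0.28205752 0.26213016] [ 0.02906739 -0.00118267 -0.16335596] 0.16592612993274075 10.089548460454173
[406.68231511 375.52935739] [329.72885733 452.10864201]
8 [0.49252953 0.28205752 0.10764834] [431.27408546 340.32934917] [343.48907704 412.2528908 ]
11 [0.50058472 0.28205752 0.10899632] [422.73511936 347.10403857] [330.59624183 405.76975688]
14 [0.50855834 0.28205752 0.11076403] [414.34909322 353.59960864] [317.81998942 398.87680968]
```

```bash
python3 -m pendant '[[[-4,0,0],0],[[-4,-1,12],0],[[-4,-1,24],0],[[-4,-1,34],0],[[-4,-1,44],0],[[-4,-1,52],0],[[-4,-1,54],0],[[-4,-1,54],0]]' 0 12
python3 - <<'E'
from h import *
s=robot.observe();print(s['tool_pos'],s['tool_rot'])
shot("scene","sc22",(280,220,440,350),4.5);shot("side","sd22",(120,200,320,390),3.5)
E
```

```text
time: 19.8
tool_pos: [0.4753, 0.2802, 0.194]
tool_rot: [-3.128, 0.012, -3.139]
contact_force: [-0.7, -0.5, -1.4]
opening: 0.0239
[0.47533696 0.28019801 0.19397916] [-3.12845876  0.01171258 -3.13947419]
```

View pics/sd22.png

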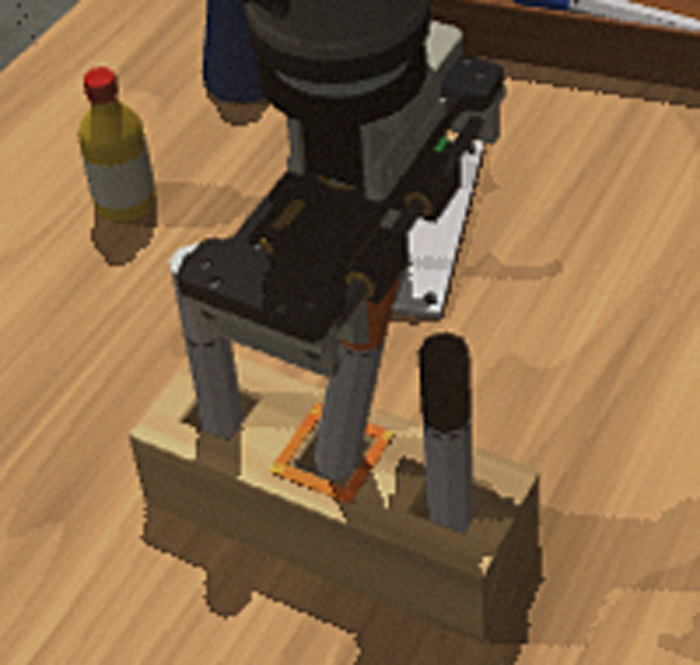

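View pics/sc22.png

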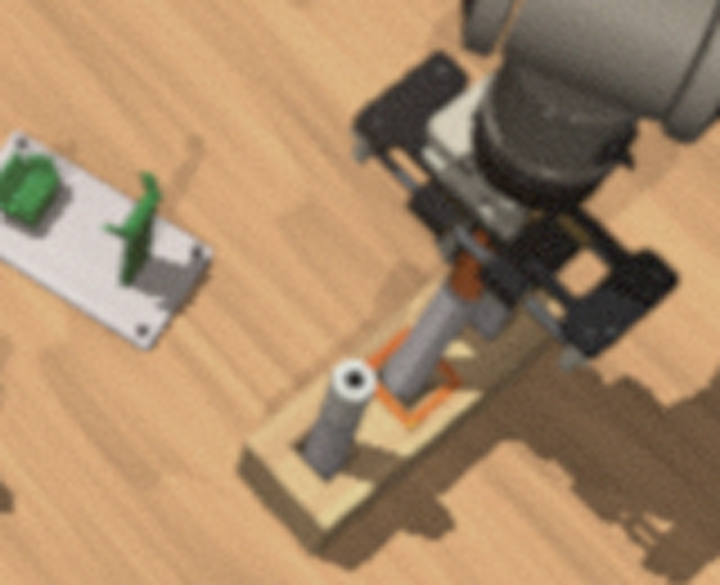

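```bash
python3 -m pendant '[[[0,1,4],0],[[-6,1,6],0],[[-12,1,6],0],[[-18,1,6],0],[[-23,1,6],0],[[-28,1,6],0],[[-28,1,6],0],[[-28,1,6],0]]' 0 8
python3 - <<'E'
from h import *
s=robot.observe();print(s['tool_pos'],s['tool_rot'])
shot("scene","sc23",(280,220,440,350),4.5);shot("side","sd23",(120,200,320,390),3.5)
E
```

```text
time: 20.57
tool_pos: [0.5043, 0.2814, 0.1892]
tool_rot: [-3.129, 0.014, -3.14]
contact_force: [1.4, 0.0, -2.9]
opening: 0.0237
[0.50429294 0.28136217 0.18922818] [-3.12907123  0.01366832 -3.1396043 ]
```

View pics/sd23.png

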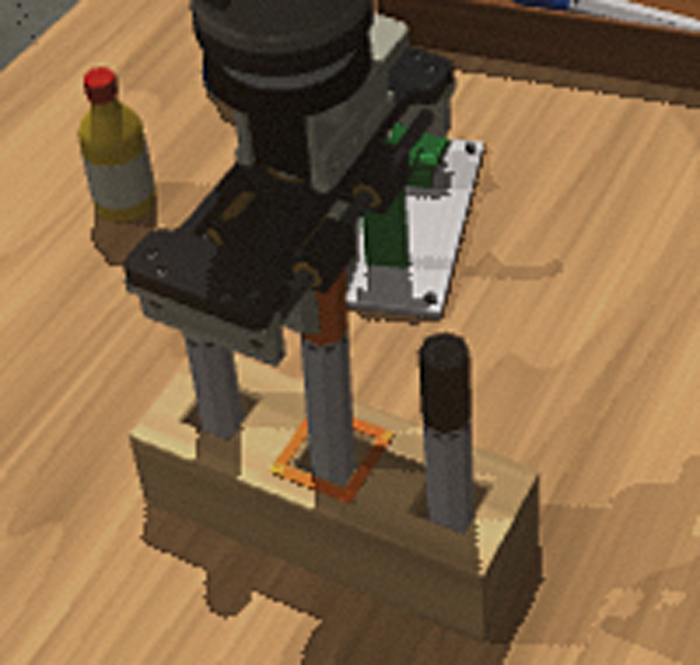

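View pics/sc23.png

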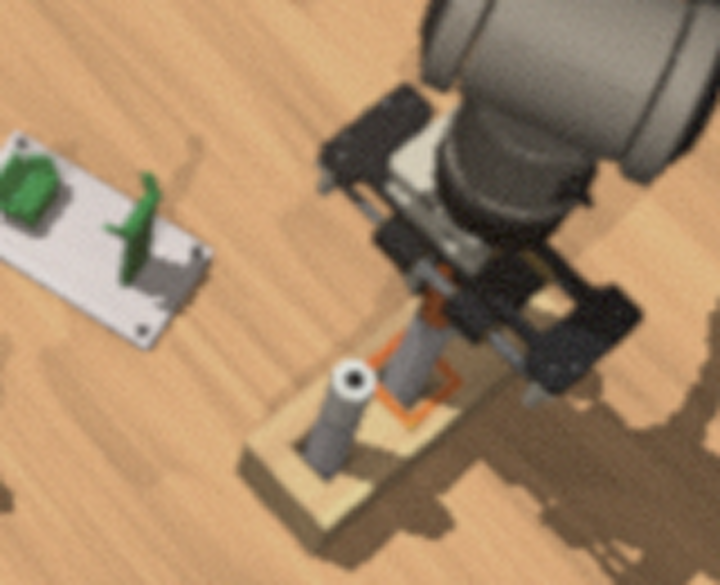

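```bash
python3 -m pendant '[[[0,0,5],0],[[0,0,10],0],[[0,0,15],0],[[0,0,20],0],[[0,0,24],0],[[0,0,27],0],[[0,0,28],0]]' 0 8
python3 -m pendant '[[[0,0,2],0],[[0,0,4],0],[[0,0,5],0],[[0,0,5],0]]' 0 8
```

```text
time: 21.25
tool_pos: [0.5039, 0.2809, 0.1605]
tool_rot: [-3.129, 0.012, -3.139]
contact_force: [-0.3, 1.3, -2.3]
opening: 0.0239
time: 21.58
tool_pos: [0.5041, 0.2809, 0.1558]
tool_rot: [-3.129, 0.013, -3.139]
contact_force: [0.1, -0.2, -1.6]
opening: 0.0237
```

```bash
python3 -m pendant '[[[0,0,1],0],[[0,0,2],0],[[0,0,3],0],[[0,0,3],0]]' 0 8
python3 -m pendant '[[[0,0,1],0],[[0,0,2],0],[[0,0,3],0],[[0,0,3],0]]' 0 8
python3 - <<'E'
from h import *
shot("scene","sc24",(280,220,440,350),4.5);shot("side","sd24",(120,200,320,390),3.5)
E
```

```text
time: 21.92
tool_pos: [0.5059, 0.2812, 0.1551]
tool_rot: [-3.13, 0.018, -3.139]
contact_force: [1.1, -0.6, 10.5]
opening: 0.0239
time: 22.25
tool_pos: [0.5076, 0.2814, 0.1543]
tool_rot: [-3.131, 0.023, -3.139]
contact_force: [0.9, -0.9, 9.4]
opening: 0.0242
```

View pics/sd24.png

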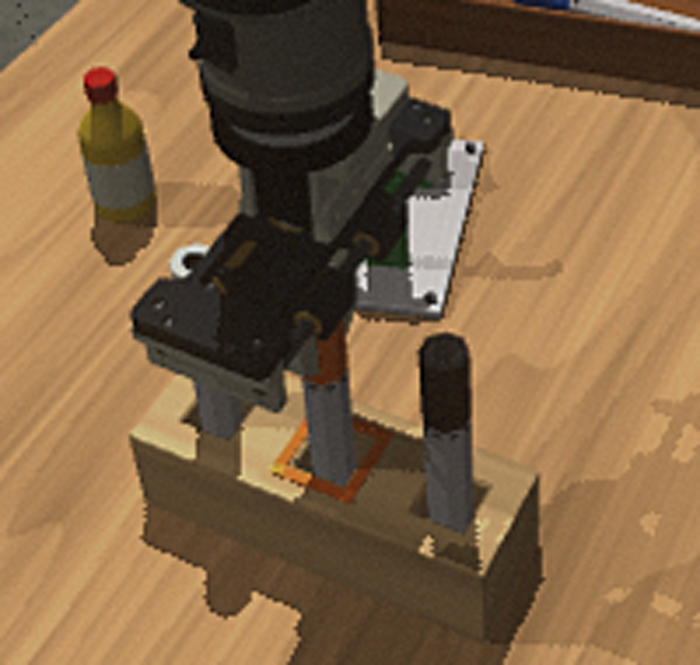

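Run:
```python
from h import *
S,D=cal("scene"),cal("side")
for z in (.12,.14,.145,.15): 
  X=[.506,.281,z];print(z,(proj(S,X)-[280,220])*4.5,(proj(D,X)-[120,200])*3.5)
```

```text
0.12 [418.45777266 344.63401987] [321.56375957 388.33977458]
0.14 [423.85469207 332.86586239] [318.79568068 364.69408842]
0.145 [425.22565124 329.87644155] [318.09126127 358.67674538]
0.15 [426.60547065 326.86770067] [317.38177495 352.61611947]
```

View pics/sc24.png

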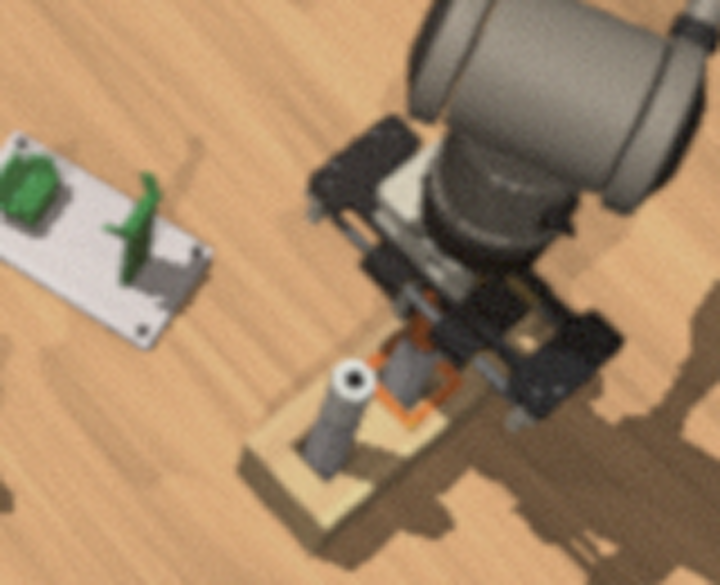

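```bash
python3 -m pendant '[[[1,0,-1],0],[[2,0,-2],0],[[2,0,-2],0],[[2,0,-2],0]]' 0 5
python3 - <<'E'
from h import *
shot("side","sd25",(120,200,320,390),3.5)
E
python3 -m pendant '[[[0,0,0],0],[[0,0,0],0],[[0,0,0],0],[[0,0,0],0],[[0,0,0],0],[[0,0,0],0]]' 0.5 5
python3 - <<'E'
from h import *
shot("side","sd26",(120,200,320,390),3.5);shot("wrist","w26")
E
```

```text
time: 22.68
tool_pos: [0.505, 0.2814, 0.1556]
tool_rot: [-3.131, 0.022, -3.139]
contact_force: [0.6, -0.2, -3.0]
opening: 0.0239
time: 23.23
tool_pos: [0.5052, 0.2814, 0.1557]
tool_rot: [-3.131, 0.022, -3.139]
contact_force: [0.7, -0.2, -0.1]
opening: 0.046
```

View pics/sd26.png

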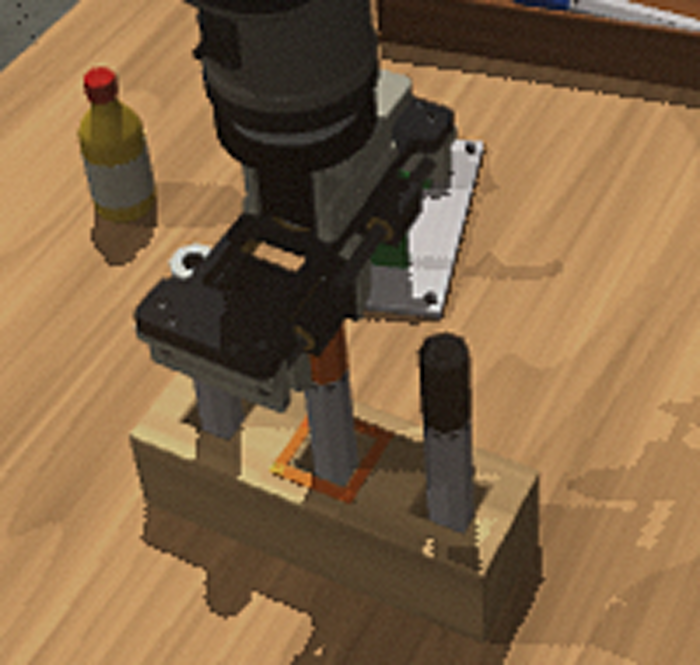

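View pics/w26.png

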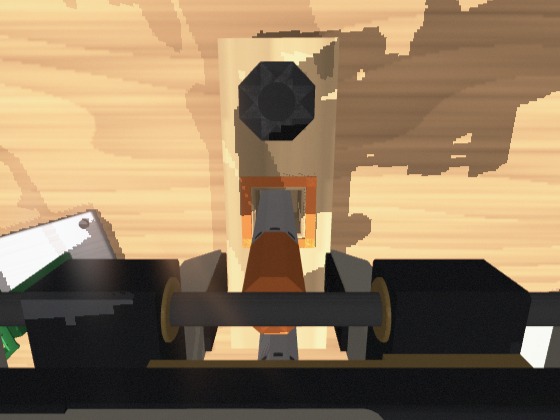

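```bash
python3 -m pendant '[[[0,0,-5],0],[[0,0,-20],0],[[0,0,-45],0],[[0,0,-75],0],[[0,0,-110],0],[[0,0,-130],0],[[0,-30,-140],0],[[0,-65,-140],0],[[0,-100,-140],0],[[0,-100,-140],0]]' 0.6 5
python3 -m pendant '[[[0,0,0],0],[[0,0,0],0],[[0,0,0],0],[[0,0,0],0]]' 0.6 5
python3 - <<'E'
from h import *
s=robot.observe();print(s['tool_pos'],s['qvel'].round(3))
shot("side","sd27",(120,200,320,390),3.5);shot("scene","sc27",(180,140,440,350),3)
E
```

```text
time: 24.17
tool_pos: [0.5024, 0.1781, 0.2977]
tool_rot: [-3.129, 0.023, 3.14]
contact_force: [-0.0, 0.5, -0.2]
opening: 0.0548
time: 24.5
tool_pos: [0.5024, 0.179, 0.2977]
tool_rot: [-3.129, 0.023, 3.142]
contact_force: [0.7, -0.5, 0.2]
opening: 0.055
[0.50235307 0.17900014 0.29769042] [ 0.004  0.005  0.001 -0.001 -0.001 -0.003]
```

View pics/sd27.png

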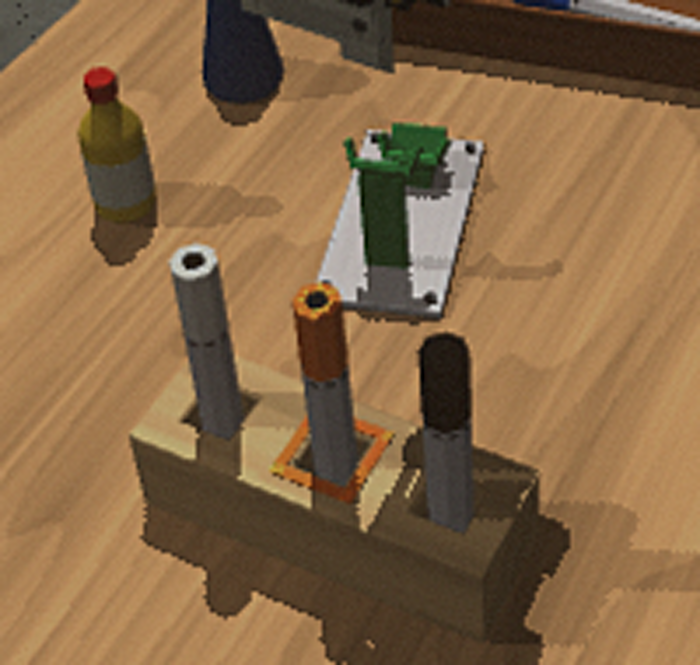

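View pics/sc27.png

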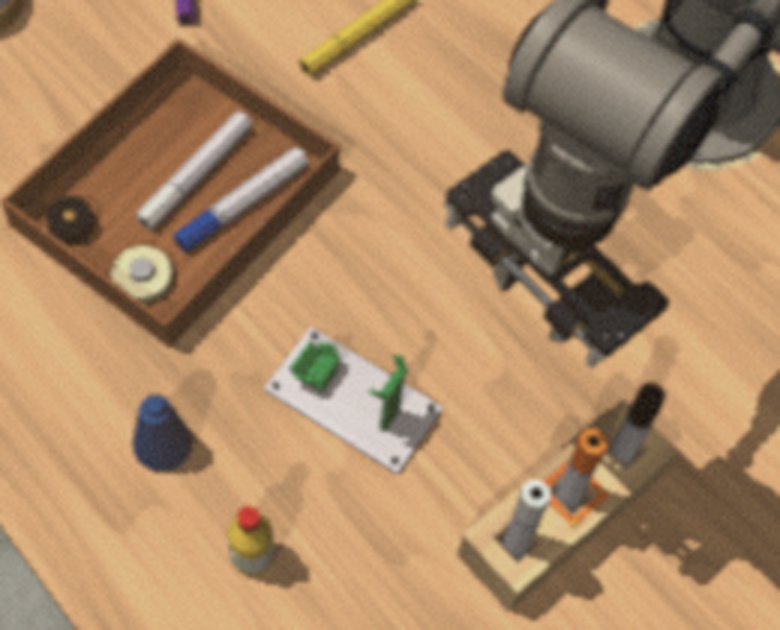

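Run:
```python
from h import *
S,D=cal("scene"),cal("side")
print('orange head',tri(S,(180+594/3,140+441/3),D,(120+317/3.5,200+299/3.5)))
print('white head',tri(S,(180+537/3,140+492/3),D,(120+194/3.5,200+261/3.5)))
```

```text
orange head [0.50411477 0.28088451 0.19195516]
white head [0.57802123 0.28321572 0.19035789]
```

Head at 192 mm (190 expected when it stands on the floor), and its offset from the well centre is 1 mm. Handing in.

Run:
```python
from cell import robot
print(robot.hand_in(), robot.observe()['time'])
```

```text
the job is handed in; nothing more can be done
the job is handed in; nothing more can be done
```

The orange spindle now stands orange end up in the framed well, let go. I handed in at about 24.6 s of the 64 s; the hand-in reports no verdict.

- **Rest:** I gripped the spindle 20 mm to the tail side of its middle, set it in the rest and released it. It lay at about 40°, its middle about 3 mm up-slope of the seat point, and did not move when let go.
- **Well:** I took a new hold near the head and let the spindle swing to hang under a light grip, which left it leaning about 11°. I straightened it with the tail inside the well and lowered it until the floor pushed back with about 10 N. I then backed off about 1.3 mm to relieve the press. The force reading just before opening suggests the fingers were still carrying the spindle's weight, so it may have dropped 1–2 mm on release.

**Last checks:** from two cameras, the head is at (0.504, 0.281, 0.192) m, about 1 mm from the well axis. A spindle standing on the floor should reach 0.190 m, and the neighbouring white one measured the same way gives 0.190. In the last pictures the other crate parts, the carrier spindles, the bottle and the cone look undisturbed; I did not measure their positions again. The arm was well clear and still.

**Disagreement:** while the spindle hung, grip to tail measured about 162–166 mm instead of the planned 156 mm. The floor was also met about 4 mm higher than predicted. It had probably slipped a few millimetres in the light grip, or been gripped that much closer to the head than planned. The final height check shows no effect from it.

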